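# Unload the pellet press

## Robot

A 7-joint arm with a two-finger parallel gripper is mounted at the origin on the work surface. World frame = base frame: x ahead of the robot, y to its left, z up, the work surface at z = 0. Lengths are in m, angles in rad, forces in N, time in s.
With the tool pointing down it reaches from about 0.425 to 0.875 m from the base axis. Payload 4.7 kg.
Tool frame: the origin (TCP) lies on the centre line of the jaws, within the pads' length; the fingertips stand 19 mm ahead of it and the grasp point (between the pads) is the TCP; x points along the fingers, z is the direction in which the jaws open and shut, and the axes are right-handed (so a half turn about x gives the same grasp; the last joint's range is limited). The gripper opens to 87 mm and grips with 3 to 60 N. Pads are 19 mm wide; open, the fingers measure 117 mm over their backs; the gripper's body (75 mm by 190 mm) begins 51 mm behind the grasp point.
Start: joints at [1.15, 0.321, -0.07, 1.45, 0.023, 1.371, -0.057], TCP at [0.274, -0.59, 0.242] pointing down, gripper open.
Joint ranges: [-2.86, 2.86], [-0.3, 2.09], [-1.38, 1.24], [0.06, 2.45], [-1.56, 4.7], [0.09, 2.05], [-2.69, 2.69]. Speed limits (rad/s): [2.57, 2.57, 3.14, 3.14, 3.14, 3.14, 3.14].

## Interface

Orientations are given as a rotation vector (axis times angle).
In Python, from bench import get_state, get_image, camera_info, close_job gives the robot as it stands.
- The arm moves only by the tool jog_arm, never from a script. Its argument "targets" is a list of rows, each a list of 7 numbers: the turn, a rotation vector about the tool's x, y, z in degrees, then the shift along the tool's x, y, z in cm, then the finger opening in cm, from 0 to 8.7. In form: [[wx, wy, wz, tx, ty, tz, jaw], ...]. A call has 1 to 10 rows; each row shifts and turns the commanded pose from where the row before left it, along the tool's axes as they then stand; what a row does not reach is not made up. A row lasts 1/8 s, in which the tool goes at most 62.5 mm and 10.7 degrees, less where a joint would pass 70% of its speed; a pose out of reach is approached as far as the arm can. A call is refused whole if a number of a shift passes 6.25 or a number of a turn 10.7, either way. A call with a gripper value outside its range is refused whole. The fingers move at their own pace and stop on an object; "squeeze" is the grip in N (left out, the last holds). Time passes only in rows, so rows that do not move let the fingers close. It gives the time, the measured TCP pose, the force and the opening at its end, in the units of the state.
- get_state(): the state, without advancing time (a new reading comes with each control period).
- get_image(name): name is "scene" or "top" or "wrist"; returns (picture, depth): 420x560x3 uint8, red, green, blue; 420x560 float32, m along the optical axis (not along the pixel's ray), 0 where there is no reading.
- camera_info(name): a dict with "intrinsics" (3x3 intrinsics, pixels), "world_from_camera" (4x4, takes a point from camera to world coordinates); the wrist camera has in their place "mount" (4x4, takes a point from camera to tool coordinates, whose origin is the TCP and whose axes are the tool frame's). Camera axes: x right, y up, looking along -z (the intrinsics and any distortion apply to the point x, -y, -z); pixel columns grow to the right and rows downward; lengths in m; the calibration is good to about 2 mm. A picture is of the moment at which its call begins: read the wrist's pose just before it. camera_info takes no time and is no camera call.
- close_job(): hands the job in, once; it reports no verdict.
The state is a dict: "time": time; "joint_positions": joint angles; "qd": joint speeds; "joint_torque": joint torques, N m; "position": TCP position; "tool_rot": TCP orientation; "ft_force": force on the tool from outside, world axes, zero at the start; "torque": the same for the moment, N m; "grip_width": opening from 0.0 (shut) to 1.0 (fully open).
Only numpy, scipy, OpenCV 4.12 (cv2) and the standard library are available. Lean on these libraries where they do the work, as an engineer would, in place of code of your own. Each camera call takes 0.05 s, during which the arm holds its last target.

## Task

A sample pellet has been pressed; get the press ready to unload. Wind the handwheel up (anticlockwise seen from above) by its revolving handle until you feel the screw come up snug against its top stop, without jamming it, then draw the slide with the die out by its knob until it is against its stop too, and let go. The press is light and stands loose on its rubber feet: do not rock it or drag it about, keep the die upright in its seat, and leave the dish, the brush and the spare die foot beside the press where they are.

Things in the scene. Friction and masses are not known exactly. Their poses are not given: they have to be found in the camera images.
- press: Two-column bench screw press, grey base 230 x 180 x 30 mm, crosshead at 150 to 185 mm height. Stands loose on four feet (at x = -120 and +70, y = +-75 mm), about 5.5 kg: a sideways push of some 15 N at the handle starts to rock it. Origin on the bench under the screw axis; z up, -x is the front, where the slide comes out. Columns (20 mm) at y = +-63 mm.
- wheel_hub (a point): Centre of the dark three-spoked handwheel on top of the press, on the upright screw axis, in the plane of its rim (110 mm diameter, 13 mm thick; hub top 11 mm above this point). 215 to 219 mm above the bench at the start. It rises 16 mm per anticlockwise turn (seen from above). Running friction about 0.4 N m: 7 to 9 N at the handle; over 20 N there jams it into the stop. It stays where it is left.
- foot: Steel cupped foot under the screw, 38 mm diameter, 17 mm tall; origin at the centre of its lower rim, 97 to 101 mm above the bench at the start, 118 mm below the wheel's rim plane. Rises with the wheel, does not turn. Its top meets a firm stop, a steel sleeve under the crosshead that the last user set: 20 to 30 mm above the start, 1.2 to 1.9 turns, not to be seen from above: feel for it.
- handle_mid (a point): Middle of the black revolving handle standing upright on the rim, 55 mm from the screw axis and 35 mm above the rim plane. Barrel 17 to 21.5 mm in diameter (21 at this point), 49 mm long, 9 to 58 mm above the rim plane. It spins freely on its pin, so it can be held in the fingers, without turning the hand, while the wheel goes round. It rises with the wheel.
- pull_knob (a point): Middle of the black upright knob (21 mm diameter; top at 83 mm above the bench, this point at 66 mm, full width from 58 to 78 mm) at the front end of the aluminium slide (80 mm wide, top face at 44 mm). 160 mm in front of the screw axis when the slide is in. The slide runs 110 mm out to the front (-x of the press) to a firm stop, friction about 3 N.
- die: Loose steel pellet die: foot 50 mm in diameter, body 45 mm in diameter and height, punch with a 20 mm head standing out to 63 mm; 0.35 to 0.7 kg. Origin at the centre of its underside. It stands on the slide in a 4 mm high seat ring, 160 mm behind the knob. At the start the punch head is inside the screw's cupped foot, which lifts clear of it within the first 10 mm of rise.
- dish: Clear dish, 90 mm across, 14 mm high, with dark pupae, beside the press: leave alone. Origin under its centre.
- soft_brush: Flat brush with a wooden handle, 170 mm long, lying beside the front of the press: leave alone.
- die_base: Spare steel die foot, 45 mm diameter, 34 mm tall, standing near the front of the press: leave alone. Origin under its centre.
There are look-alikes about, which are no part of the job. Leave any green, pink or red look-alike of the die alone.

How it is judged:
By the outcome, as a careful person would: the job done as asked, in the order asked, and still so for the second after the job is handed in, with the robot touching nothing.
It also fails if it takes over 72 s, if anything falls off the work surface, if the arm or the gripper's body presses on something with over 40 N, if the wrist force passes 120 N, or if a joint passes its speed limit or range.

## Working session

There is one attempt and no reset: what is moved stays moved. The work goes in short steps, Python scripts to look and compute and a tool call to move; the robot and the scene stay as the last step left them, time stands still between calls to the robot, and variables do not carry over. Pictures are saved under pics/ and viewed, and the job is handed in when it is done.

Besides the shell and the picture viewer there is one more tool, called after "Emit:" by a JSON object that holds its "method" and its "body". jog_arm: Moves the arm, as the interface text tells. Its arguments: {"type":"object","properties":{"targets":{"type":"array"},"squeeze":{"type":"number"}},"required":["targets"]}

```bash
mkdir -p pics
python3 - <<'E'
from bench import *
import cv2,numpy as np
s=get_state();print({k:np.round(v,4).tolist() for k,v in s.items()})
for n in("scene","top"):
    im,d=get_image(n);cv2.imwrite(f"pics/{n}0.png",im[:,:,::-1]);np.save(f"pics/{n}0d.npy",d);np.save(f"pics/{n}0.npy",im)
    print(n,{k:np.round(v,4).tolist() if not isinstance(v,str) else v for k,v in camera_info(n).items()})
print(camera_info("wrist"))
E
```

```text
{'time': 0.0, 'joint_positions': [1.1501, 0.3218, -0.0701, 1.4517, 0.0226, 1.3708, -0.0569], 'qd': [0.001, 0.0013, 0.001, 0.0007, 0.0007, -0.0009, -0.0002], 'joint_torque': [0.0002, -49.1285, -0.4037, -31.2524, -0.0639, 0.0436, 0.0001], 'position': [0.2736, -0.5891, 0.2404], 'tool_rot': [0.8842, 1.3858, -0.8826], 'ft_force': [-0.4907, -0.127, -0.3338], 'torque': [-0.0018, 0.0307, -0.0115], 'grip_width': 1.0}
scene {'intrinsics': [[433.2611, 0.0, 272.1418], [0.0, 433.2611, 202.6131], [0.0, 0.0, 1.0]], 'world_from_camera': [[0.6388, -0.641, 0.4255, 0.9752], [0.7693, 0.5397, -0.3418, -0.2317], [-0.0105, 0.5457, 0.8379, 0.895], [0.0, 0.0, 0.0, 1.0]]}
top {'intrinsics': [[421.8084, 0.0, 276.3813], [0.0, 421.8084, 200.1546], [0.0, 0.0, 1.0]], 'world_from_camera': [[0.004, 0.9972, -0.0744, 0.5276], [-0.9993, 0.0068, 0.0374, 0.0682], [0.0378, 0.0742, 0.9965, 0.896], [0.0, 0.0, 0.0, 1.0]]}
{'intrinsics': array([[299.5755006 ,   0.        , 278.14088128],
       [  0.        , 299.5755006 , 210.85648142],
       [  0.        ,   0.        ,   1.        ]]), 'mount': array([[ 7.90917753e-04,  2.68191768e-01, -9.63365221e-01,
        -1.45300418e-01],
       [ 4.93841594e-04,  9.63365301e-01,  2.68192196e-01,
         7.36167455e-02],
       [ 9.99999565e-01, -6.87867785e-04,  6.29498468e-04,
        -4.75338894e-04],
       [ 0.00000000e+00,  0.00000000e+00,  0.00000000e+00,
         1.00000000e+00]])}
```

View pics/scene0.png

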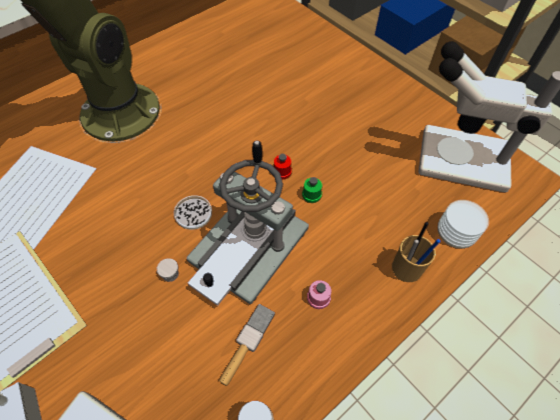

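View pics/top0.png

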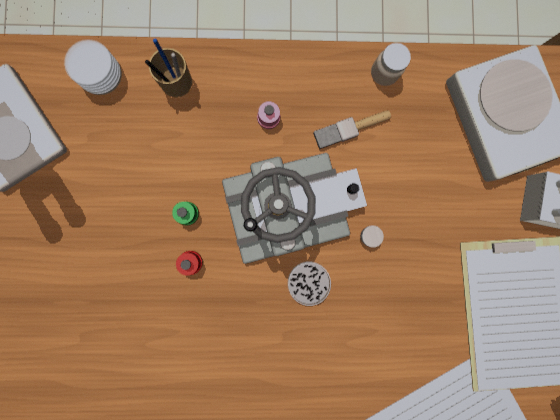

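The press is in the middle with its slide pointing image-right (-y). In the top view the hub is near (279,205), the handle at (250,225) and the knob at (353,188). Next I'll measure these from the depth points.

```bash
cat > h.py <<'E'
import numpy as np,cv2
from bench import *
def cloud(d,ci,T=None):
    K=ci["intrinsics"];T=ci["world_from_camera"] if T is None else T
    v,u=np.mgrid[:d.shape[0],:d.shape[1]]
    P=np.stack([(u-K[0,2])/K[0,0]*d,-(v-K[1,2])/K[1,1]*d,-d],-1)
    return P@T[:3,:3].T+T[:3,3]
def ray(px,z,ci,T=None):
    K=ci["intrinsics"];T=ci["world_from_camera"] if T is None else T
    r=T[:3,:3]@np.array([(px[0]-K[0,2])/K[0,0],-(px[1]-K[1,2])/K[1,1],-1])
    return T[:3,3]+r*(z-T[2,3])/r[2]
E
python3 - <<'E'
from h import *
from scipy.optimize import least_squares
for n in("top","scene"):
    d=np.load(f"pics/{n}0d.npy");im=np.load(f"pics/{n}0.npy").astype(int);P=cloud(d,camera_info(n))
    near=(abs(P[...,0]-.53)<.2)&(abs(P[...,1]-.07)<.25)&(d>0)
    print(n,"bench z",np.median(P[...,2][near&(P[...,2]<.012)]))
    m=near&(P[...,2]>.205)&(P[...,2]<.232)
    Q=P[m];c=np.median(Q,0)
    f=lambda p:np.where(True,np.hypot(Q[:,0]-p[0],Q[:,1]-p[1])-p[2],0)
    c0=Q.mean(0)
    r=np.hypot(*(Q-c0)[:,:2].T);Q=Q[(r>.038)]
    o=least_squares(f,[c0[0],c0[1],.05],loss='soft_l1',f_scale=.004);print("rim",o.x,len(Q),"zmed",np.median(Q[:,2]),np.percentile(Q[:,2],[10,90]))
    m=near&(P[...,2]>.24)&(P[...,2]<.32);Q=P[m];print("handle",len(Q),np.median(Q,0),Q.min(0),Q.max(0)); vv,uu=np.nonzero(m);print(uu.min(),uu.max(),vv.min(),vv.max())
    m=near&(im.sum(-1)<120)&(P[...,2]>.05)&(P[...,2]<.09)&(P[...,1]<-.05);Q=P[m];print("knob",len(Q),np.median(Q,0),Q.min(0),Q.max(0)); 
    t=Q[Q[:,2]>.079]; print(" knobtop",len(t),t.mean(0) if len(t) else'')
    m=near&(P[...,2]>.035)&(P[...,2]<.05)&(im.min(-1)>150);vv,uu=np.nonzero(m);Q=P[m];print("slide",len(Q),np.median(Q,0))
    if len(Q)>50:
        r=cv2.minAreaRect(Q[:,:2].astype(np.float32)*1000);print(r)
    m=near&(P[...,2]>.022)&(P[...,2]<.036);Q=P[m]
    print("base",cv2.minAreaRect(Q[:,:2].astype(np.float32)*1000))
E
```

```text
top bench z 0.0009010340871536959
rim [0.57110246 0.0402012  0.05355176] 1683 zmed 0.22193992038810995 [0.21897634 0.22390624]
handle 154 [0.53738862 0.08346697 0.27423022] [0.52836631 0.07339917 0.25726076] [0.54793052 0.09267735 0.28184238]
244 257 218 231
knob 64 [ 0.61133861 -0.11022504  0.08200822] [ 0.60352885 -0.11984881  0.06245319] [ 0.62106893 -0.10373079  0.08797533]
 knobtop 49 [ 0.61235167 -0.11251853  0.08275184]
slide 2257 [ 0.59633923 -0.07678578  0.04461644]
((550.5100708007812, -48.977569580078125), (164.26727294921875, 238.86109924316406), 16.173723220825195)
base ((587.4108276367188, 25.624832153320312), (238.0507354736328, 388.41119384765625), 8.996393203735352)
scene bench z -0.00020558895786015885
rim [0.57503175 0.03899002 0.0535525 ] 1143 zmed 0.220510504786544 [0.21671543 0.22285054]
handle 173 [0.54418596 0.08060035 0.26299321] [0.52982859 0.07340222 0.24000395] [0.55029869 0.09417112 0.27880745]
252 262 141 158
knob 84 [ 0.61949545 -0.11641572  0.08025852] [ 0.60881994 -0.12371774  0.05688457] [ 0.62490284 -0.10724797  0.08496412]
 knobtop 50 [ 0.61665041 -0.11501951  0.08191984]
slide 2074 [ 0.60039848 -0.07159983  0.04374257]
((551.7096557617188, -56.78895568847656), (164.976318359375, 217.71026611328125), 17.93235206604004)
base ((548.3529052734375, 39.821380615234375), (239.64012145996094, 398.10809326171875), 20.776344299316406)
```

Run:
```python
import cv2,numpy as np
im=cv2.imread("pics/top0.png")[130:320,190:420];cv2.imwrite("pics/crop0.png",cv2.resize(im,None,fx=3.4,fy=3.1,interpolation=2))
```

```text
(no output)
```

View pics/crop0.png

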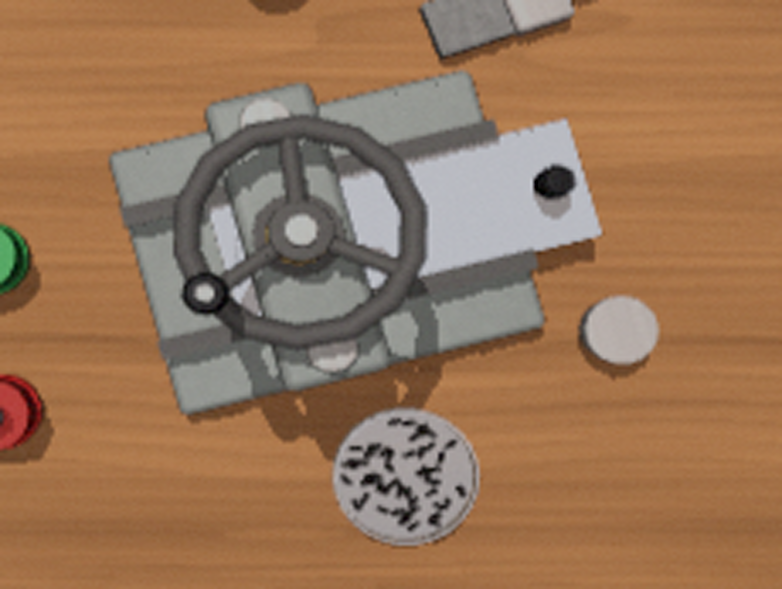

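Run:
```python
from h import *
from scipy.spatial.transform import Rotation as R
M=R.from_rotvec(get_state()["tool_rot"]).as_matrix();print(M.round(3))
for n,i in(("y",1),("z",2)): print(n,np.degrees(np.arctan2(M[1,i],M[0,i])))
hub=np.array([.573,.0396]);k=np.array([.6145,-.1138]);print(np.degrees(np.arctan2(*(k-hub)[::-1])),np.hypot(*(k-hub)))
```

```text
[[-0.001  0.907  0.421]
 [ 0.001  0.421 -0.907]
 [-1.    -0.    -0.002]]
y 24.91178916424292
z -65.08822117552113
-74.86188228459474 0.1589144738530761
```

```bash
cat >> h.py <<'E'
import json
from scipy.spatial.transform import Rotation as R
def plan(p0,M0,p1,yaw,n,jaw):
    """yaw: total deg about tool x; returns rows"""
    rows=[];M=M0.copy();p=np.array(p0,float);d=(np.array(p1)-p)/n
    for i in range(n):
        t=M.T@(np.array(p0)+d*(i+1)-p)*100;t=t.round(2)
        rows.append([round(yaw/n,2),0,0,*t.tolist(),jaw]);p=p+M@t/100
        M=M@R.from_rotvec([np.radians(round(yaw/n,2)),0,0]).as_matrix()
    return rows
def cur():
    s=get_state();return np.array(s["position"]),R.from_rotvec(s["tool_rot"]).as_matrix(),s
E
python3 - <<'E'
from h import *
p,M,s=cur()
for r in plan(p,M,[.54,.0825,.335],-80,14,5.0):print(r)
E
```

```text
[-5.71, 0, 0, -0.67, 3.75, -3.55, 5.0]
[-5.71, 0, 0, -0.67, 4.08, -3.16, 5.0]
[-5.71, 0, 0, -0.67, 4.37, -2.74, 5.0]
[-5.71, 0, 0, -0.67, 4.63, -2.29, 5.0]
[-5.71, 0, 0, -0.66, 4.83, -1.82, 5.0]
[-5.71, 0, 0, -0.67, 4.99, -1.32, 5.0]
[-5.71, 0, 0, -0.67, 5.09, -0.83, 5.0]
[-5.71, 0, 0, -0.67, 5.16, -0.31, 5.0]
[-5.71, 0, 0, -0.67, 5.16, 0.2, 5.0]
[-5.71, 0, 0, -0.67, 5.11, 0.71, 5.0]
[-5.71, 0, 0, -0.67, 5.01, 1.22, 5.0]
[-5.71, 0, 0, -0.67, 4.88, 1.71, 5.0]
[-5.71, 0, 0, -0.66, 4.67, 2.18, 5.0]
[-5.71, 0, 0, -0.67, 4.44, 2.64, 5.0]
```

Emit:
{"method": "jog_arm", "body": {"targets": [[-5.7, 0, 0, -1.2, 3.75, -3.55, 5], [-5.7, 0, 0, -1.2, 4.1, -3.15, 5], [-5.7, 0, 0, -1.2, 4.35, -2.75, 5], [-5.7, 0, 0, -1.2, 4.6, -2.3, 5], [-5.7, 0, 0, -1.2, 4.8, -1.8, 5], [-5.7, 0, 0, -1.2, 5.0, -1.3, 5], [-5.7, 0, 0, -1.2, 5.1, -0.8, 5], [-5.7, 0, 0, -1, 5.15, -0.3, 5], [-5.7, 0, 0, 0, 5.15, 0.2, 5], [-5.7, 0, 0, 0, 5.1, 0.7, 5]]}}

```text
time: 1.35
position: [0.4648, -0.1091, 0.3355]
tool_rot: [0.108, 1.568, -0.109]
ft_force: [0.7, -1.2, -0.6]
grip_width: 0.577
```

Run:
```python
from h import *
p,M,s=cur();print(np.degrees(np.arctan2(M[1,2],M[0,2])),s["joint_positions"],np.abs(s["qd"]).max())
for r in plan(p,M,[.54,.0825,.335],-21,5,5.0):print(r)
```

```text
-7.908751178160884 [ 0.73234642 -0.06695942 -0.52377113  1.69013514 -0.03309807  1.50930163
  0.07354097] 0.4506094647908774
[-4.2, 0, 0, 0.01, 4.0, 0.96, 5.0]
[-4.2, 0, 0, 0.01, 3.92, 1.26, 5.0]
[-4.2, 0, 0, 0.0, 3.82, 1.53, 5.0]
[-4.2, 0, 0, 0.01, 3.7, 1.82, 5.0]
[-4.2, 0, 0, 0.01, 3.55, 2.08, 5.0]
```

Emit:
{"method": "jog_arm", "body": {"targets": [[-4.2, 0, 0, 0, 4.0, 0.95, 5], [-4.2, 0, 0, 0, 3.9, 1.25, 5], [-4.2, 0, 0, 0, 3.8, 1.55, 5], [-4.2, 0, 0, 0, 3.7, 1.8, 5], [-4.2, 0, 0, 0, 3.55, 2.1, 5], [0, 0, 0, 0, 0, 0, 5]]}}

```text
time: 2.1
position: [0.5401, 0.0843, 0.335]
tool_rot: [-0.18, 1.564, 0.184]
ft_force: [-0.0, 0.2, -0.1]
grip_width: 0.576
```

Run:
```python
from h import *
p,M,s=cur();print(p,M.round(3),s["joint_positions"],np.abs(s["qd"]).max(),s["ft_force"],s["torque"])
im,d=get_image("wrist");cv2.imwrite("pics/w1.png",im[:,:,::-1]);np.save("pics/w1d.npy",d)
ci=camera_info("wrist");T=np.eye(4);T[:3,:3]=M;T[:3,3]=p;T=T@ci["mount"];np.save("pics/w1T.npy",T)
P=cloud(d,ci,T);near=(np.hypot(P[...,0]-.54,P[...,1]-.0825)<.04)&(P[...,2]>.245)&(P[...,2]<.29)&(d>0)
Q=P[near];print(len(Q),Q.min(0),Q.max(0));t=Q[Q[:,2]>Q[:,2].max()-.006];print("top",t.mean(0),len(t),t.min(0),t.max(0))
m=(np.hypot(P[...,0]-.573,P[...,1]-.04)<.08)&(P[...,2]>.205)&(P[...,2]<.232)&(d>0);Q=P[m];r=np.hypot(Q[:,0]-.573,Q[:,1]-.04);Q=Q[(r>.04)]
from scipy.optimize import least_squares
o=least_squares(lambda q:np.hypot(Q[:,0]-q[0],Q[:,1]-q[1])-q[2],[.573,.04,.053],loss='soft_l1',f_scale=.004);print(o.x,len(Q),np.percentile(Q[:,2],[10,50,90]))
```

```text
[0.54011548 0.08430969 0.33501886] [[-0.001 -0.23   0.973]
 [ 0.002  0.973  0.23 ]
 [-1.     0.003 -0.001]] [ 0.48771435  0.12296549 -0.75292438  1.53598164  0.08156272  1.51629701
 -0.03363661] 0.05867520612228206 [-0.00319743  0.22486078 -0.05808204] [-0.00921105 -0.11530484 -0.00506875]
759 [0.52783052 0.07677906 0.24502909] [0.54886762 0.09663133 0.28191909]
top [0.53826243 0.0866905  0.27772997] 260 [0.53025907 0.07808163 0.27593308] [0.54627755 0.09411543 0.28191909]
[0.57075606 0.0443925  0.05373906] 3349 [0.2201517  0.22335667 0.22471806]
```

View pics/w1.png

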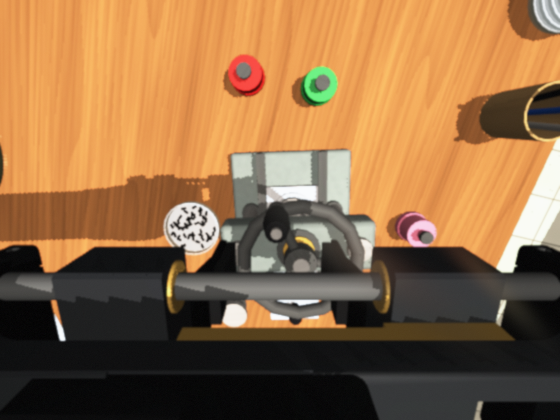

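Emit:
{"method": "jog_arm", "body": {"targets": [[0, 0, 0, 3, 0, 0, 5], [0, 0, 0, 3, 0, 0, 5], [0, 0, 0, 2.2, 0, 0, 5], [0, 0, 0, 0, 0, 0, 5]]}}

```text
time: 2.65
position: [0.5391, 0.0782, 0.2518]
tool_rot: [-0.176, 1.568, 0.174]
ft_force: [-0.1, 1.0, 1.1]
grip_width: 0.576
```

Emit:
{"method": "jog_arm", "body": {"targets": [[0, 0, 0, 0, 0, 0, 3], [0, 0, 0, 0, 0, 0, 2], [0, 0, 0, 0, 0, 0, 1.5], [0, 0, 0, 0, 0, 0, 1.5]], "squeeze": 20}}

```text
time: 3.15
position: [0.54, 0.0803, 0.254]
tool_rot: [-0.177, 1.564, 0.177]
ft_force: [-2.5, -0.5, 2.7]
grip_width: 0.237
```

Run:
```python
from h import *
p,M,s=cur();print({k:np.round(v,4).tolist() for k,v in s.items()})
for n in("wrist","scene"):
  im,d=get_image(n);cv2.imwrite(f"pics/{n}2.png",im[:,:,::-1])
```

```text
{'time': 3.15, 'joint_positions': [0.4866, 0.1512, -0.7483, 1.6713, 0.1051, 1.361, -0.0525], 'qd': [-0.0026, -0.0008, -0.0021, 0.0025, -0.0016, 0.0104, -0.0014], 'joint_torque': [0.1374, -30.43, -2.8356, -31.0979, 0.1489, -1.1029, -0.0165], 'position': [0.54, 0.0803, 0.254], 'tool_rot': [-0.1772, 1.5642, 0.1769], 'ft_force': [-2.4721, -0.5419, 2.6518], 'torque': [-0.028, 0.4444, -0.0109], 'grip_width': 0.2366}
```

View pics/wrist2.png

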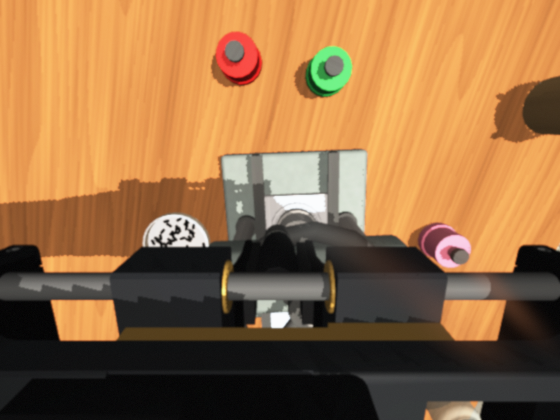

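Emit:
{"method": "jog_arm", "body": {"targets": [[0, 0, 0, 0, 0, 0, 3.5], [0, 0, 0, 0, 0.4, 0, 3.5], [0, 0, 0, 0, 0, 0, 2.5], [0, 0, 0, 0, 0, 0, 1.5], [0, 0, 0, 0, 0, 0, 1.5], [0, 0, 0, 0, 0, 0, 1.5]], "squeeze": 20}}

```text
time: 4.0
position: [0.5391, 0.0841, 0.2534]
tool_rot: [-0.177, 1.564, 0.177]
ft_force: [-2.1, -0.1, 0.9]
grip_width: 0.238
```

```bash
cat >> h.py <<'E'
def arc(phi,step,n,r=.055):
    p,M,s=cur();ey=np.degrees(np.arctan2(M[1,1],M[0,1]));ez=ey-90
    c=lambda a:np.cos(np.radians(a))
    for i in range(n):
        a=phi+i*step;b=a+step
        print(f"[0, 0, 0, {-1.6*step/360:.2f}, {100*r*(c(b-ey)-c(a-ey)):.2f}, {100*r*(c(b-ez)-c(a-ez)):.2f}, 1.5],  # {b}")
E
python3 - <<'E'
from h import *
p,M,s=cur();print({k:np.round(v,4).tolist() for k,v in s.items()})
arc(127.7,8,20)
E
```

```text
{'time': 4.0, 'joint_positions': [0.4821, 0.1512, -0.751, 1.6726, 0.1053, 1.3601, -0.0599], 'qd': [-0.0006, 0.0002, -0.001, 0.0015, 0.0006, -0.0013, -0.0001], 'joint_torque': [0.1655, -31.1989, -2.9144, -31.5504, 0.1404, -0.7198, -0.0013], 'position': [0.5391, 0.0841, 0.2534], 'tool_rot': [-0.1771, 1.5645, 0.1769], 'ft_force': [-2.0559, -0.1018, 0.9016], 'torque': [0.0171, 0.401, -0.0151], 'grip_width': 0.2376}
[0, 0, 0, -0.04, -0.37, -0.67, 1.5],  # 135.7
[0, 0, 0, -0.04, -0.46, -0.61, 1.5],  # 143.7
[0, 0, 0, -0.04, -0.54, -0.54, 1.5],  # 151.7
[0, 0, 0, -0.04, -0.61, -0.46, 1.5],  # 159.7
[0, 0, 0, -0.04, -0.67, -0.37, 1.5],  # 167.7
[0, 0, 0, -0.04, -0.72, -0.28, 1.5],  # 175.7
[0, 0, 0, -0.04, -0.75, -0.18, 1.5],  # 183.7
[0, 0, 0, -0.04, -0.76, -0.07, 1.5],  # 191.7
[0, 0, 0, -0.04, -0.77, 0.04, 1.5],  # 199.7
[0, 0, 0, -0.04, -0.75, 0.14, 1.5],  # 207.7
[0, 0, 0, -0.04, -0.73, 0.25, 1.5],  # 215.7
[0, 0, 0, -0.04, -0.68, 0.35, 1.5],  # 223.7
[0, 0, 0, -0.04, -0.63, 0.44, 1.5],  # 231.7
[0, 0, 0, -0.04, -0.56, 0.52, 1.5],  # 239.7
[0, 0, 0, -0.04, -0.49, 0.59, 1.5],  # 247.7
[0, 0, 0, -0.04, -0.40, 0.66, 1.5],  # 255.7
[0, 0, 0, -0.04, -0.30, 0.71, 1.5],  # 263.7
[0, 0, 0, -0.04, -0.20, 0.74, 1.5],  # 271.7
[0, 0, 0, -0.04, -0.10, 0.76, 1.5],  # 279.7
[0, 0, 0, -0.04, 0.01, 0.77, 1.5],  # 287.7
```

Emit:
{"method": "jog_arm", "body": {"targets": [[0, 0, 0, -0.04, -0.37, -0.67, 1.5], [0, 0, 0, -0.03, -0.46, -0.61, 1.5], [0, 0, 0, -0.04, -0.54, -0.54, 1.5]]}}

```text
time: 4.38
position: [0.526, 0.0695, 0.2545]
tool_rot: [-0.175, 1.558, 0.182]
ft_force: [4.5, 7.6, -6.9]
grip_width: 0.236
```

Run:
```python
from h import *
p,M,s=cur();print(p,s["ft_force"],s["torque"],s["grip_width"])
```

```text
[0.52601855 0.06952721 0.25447996] [ 4.48942743  7.61627246 -6.8769093 ] [ 1.49499171 -1.31392151  0.00342315] 0.2362892531116304
```

Emit:
{"method": "jog_arm", "body": {"targets": [[0, 0, 0, -0.02, -0.61, -0.46, 1.5], [0, 0, 0, -0.03, -0.67, -0.37, 1.5], [0, 0, 0, -0.04, -0.72, -0.28, 1.5], [0, 0, 0, -0.03, -0.75, -0.18, 1.5], [0, 0, 0, -0.04, -0.76, -0.07, 1.5], [0, 0, 0, -0.04, -0.77, 0.04, 1.5], [0, 0, 0, -0.03, -0.75, 0.14, 1.5], [0, 0, 0, -0.04, -0.73, 0.25, 1.5]]}}

```text
time: 5.38
position: [0.5259, 0.0116, 0.2571]
tool_rot: [-0.176, 1.569, 0.183]
ft_force: [-8.8, 5.0, 3.9]
grip_width: 0.238
```

Run:
```python
from h import *
p,M,s=cur();print(p,s["ft_force"],s["torque"],s["grip_width"]);h=np.array([.5725,.0407]);v=p[:2]-h;print(np.hypot(*v),np.degrees(np.arctan2(*v[::-1])))
```

```text
[0.52590834 0.01159399 0.25714419] [-8.76310379  5.02570942  3.87935376] [1.29460884e+00 1.73929338e+00 1.57078578e-03] 0.23788302621165755
0.05493580332794757 -148.0068067927535
```

Emit:
{"method": "jog_arm", "body": {"targets": [[0, 0, 0, -0.03, -0.7, 0.28, 1.5], [0, 0, 0, -0.04, -0.65, 0.38, 1.5], [0, 0, 0, -0.03, -0.57, 0.5, 1.5], [0, 0, 0, -0.04, -0.49, 0.59, 1.5], [0, 0, 0, -0.04, -0.4, 0.66, 1.5], [0, 0, 0, -0.03, -0.3, 0.71, 1.5], [0, 0, 0, -0.04, -0.2, 0.74, 1.5], [0, 0, 0, -0.03, -0.1, 0.76, 1.5]]}}

```text
time: 6.38
position: [0.5783, -0.015, 0.2596]
tool_rot: [-0.177, 1.571, 0.177]
ft_force: [-8.8, 0.6, 3.7]
grip_width: 0.236
```

```bash
cat >> h.py <<'E'
def rep():
    p,M,s=cur();h=np.array([.5725,.0407]);v=p[:2]-h;a=np.arctan2(*v[::-1]);F=s["ft_force"]
    t=np.array([-np.sin(a),np.cos(a)]);r=np.array([np.cos(a),np.sin(a)])
    print("p",p.round(4),"F",np.round(F,1),"r %.4f ang %.1f resist %.1f radial %.1f"%(np.hypot(*v),np.degrees(a)%360,-t@F[:2],r@F[:2]),s["grip_width"],"t",s["time"],"tq",np.round(s["torque"],2))
E
python3 - <<'E'
from h import *
rep();arc(279.7,8,30)
E
```

```text
p [ 0.5783 -0.015   0.2596] F [-8.8  0.6  3.7] r 0.0560 ang 276.0 resist 8.7 radial -1.5 0.23648194841977235 t 6.375 tq [-0.07  1.95 -0.01]
[0, 0, 0, -0.04, 0.01, 0.77, 1.5],  # 287.7
[0, 0, 0, -0.04, 0.12, 0.76, 1.5],  # 295.7
[0, 0, 0, -0.04, 0.22, 0.73, 1.5],  # 303.7
[0, 0, 0, -0.04, 0.32, 0.70, 1.5],  # 311.7
[0, 0, 0, -0.04, 0.42, 0.64, 1.5],  # 319.7
[0, 0, 0, -0.04, 0.50, 0.58, 1.5],  # 327.7
[0, 0, 0, -0.04, 0.58, 0.51, 1.5],  # 335.7
[0, 0, 0, -0.04, 0.64, 0.42, 1.5],  # 343.7
[0, 0, 0, -0.04, 0.69, 0.33, 1.5],  # 351.7
[0, 0, 0, -0.04, 0.73, 0.23, 1.5],  # 359.7
[0, 0, 0, -0.04, 0.76, 0.12, 1.5],  # 367.7
[0, 0, 0, -0.04, 0.77, 0.02, 1.5],  # 375.7
[0, 0, 0, -0.04, 0.76, -0.09, 1.5],  # 383.7
[0, 0, 0, -0.04, 0.74, -0.20, 1.5],  # 391.7
[0, 0, 0, -0.04, 0.71, -0.30, 1.5],  # 399.7
[0, 0, 0, -0.04, 0.66, -0.39, 1.5],  # 407.7
[0, 0, 0, -0.04, 0.60, -0.48, 1.5],  # 415.7
[0, 0, 0, -0.04, 0.53, -0.56, 1.5],  # 423.7
[0, 0, 0, -0.04, 0.44, -0.63, 1.5],  # 431.7
[0, 0, 0, -0.04, 0.35, -0.68, 1.5],  # 439.7
[0, 0, 0, -0.04, 0.25, -0.72, 1.5],  # 447.7
[0, 0, 0, -0.04, 0.15, -0.75, 1.5],  # 455.7
[0, 0, 0, -0.04, 0.04, -0.77, 1.5],  # 463.7
[0, 0, 0, -0.04, -0.06, -0.76, 1.5],  # 471.7
[0, 0, 0, -0.04, -0.17, -0.75, 1.5],  # 479.7
[0, 0, 0, -0.04, -0.27, -0.72, 1.5],  # 487.7
[0, 0, 0, -0.04, -0.37, -0.67, 1.5],  # 495.7
[0, 0, 0, -0.04, -0.46, -0.61, 1.5],  # 503.7
[0, 0, 0, -0.04, -0.54, -0.54, 1.5],  # 511.7
[0, 0, 0, -0.04, -0.61, -0.46, 1.5],  # 519.7
```

Emit:
{"method": "jog_arm", "body": {"targets": [[0, 0, 0, -0.04, 0.01, 0.77, 1.5], [0, 0, 0, -0.03, 0.12, 0.76, 1.5], [0, 0, 0, -0.04, 0.22, 0.73, 1.5], [0, 0, 0, -0.03, 0.32, 0.7, 1.5], [0, 0, 0, -0.04, 0.42, 0.64, 1.5], [0, 0, 0, -0.03, 0.5, 0.58, 1.5], [0, 0, 0, -0.04, 0.58, 0.51, 1.5], [0, 0, 0, -0.03, 0.64, 0.42, 1.5]]}}

```text
time: 7.38
position: [0.6233, 0.0192, 0.2624]
tool_rot: [-0.179, 1.569, 0.169]
ft_force: [-4.6, -6.9, 2.1]
grip_width: 0.237
```

```bash
python3 -c "
from h import *
rep()"
```

```text
p [0.6233 0.0192 0.2624] F [-4.6 -6.9  2.1] r 0.0552 ang 337.1 resist 8.1 radial -1.6 0.2366536796213162 t 7.375 tq [-1.61  1.02  0.  ]
```

Emit:
{"method": "jog_arm", "body": {"targets": [[0, 0, 0, -0.04, 0.69, 0.33, 1.5], [0, 0, 0, -0.03, 0.73, 0.23, 1.5], [0, 0, 0, -0.04, 0.76, 0.12, 1.5], [0, 0, 0, -0.03, 0.77, 0.02, 1.5], [0, 0, 0, -0.04, 0.76, -0.09, 1.5], [0, 0, 0, -0.04, 0.74, -0.2, 1.5], [0, 0, 0, -0.03, 0.71, -0.3, 1.5], [0, 0, 0, -0.04, 0.66, -0.39, 1.5]]}}

```text
time: 8.38
position: [0.6123, 0.076, 0.2659]
tool_rot: [-0.177, 1.557, 0.169]
ft_force: [8.5, -4.3, -3.4]
grip_width: 0.235
```

```bash
python3 -c "
from h import *
rep()"
```

```text
p [0.6123 0.076  0.2659] F [ 8.5 -4.3 -3.4] r 0.0532 ang 41.6 resist 8.9 radial 3.5 0.23498367413258656 t 8.375 tq [-0.99 -1.99  0.04]
```

Emit:
{"method": "jog_arm", "body": {"targets": [[0, 0, 0, -0.04, 0.6, -0.48, 1.5], [0, 0, 0, -0.03, 0.53, -0.56, 1.5], [0, 0, 0, -0.04, 0.44, -0.63, 1.5], [0, 0, 0, -0.03, 0.35, -0.68, 1.5], [0, 0, 0, -0.04, 0.25, -0.72, 1.5], [0, 0, 0, -0.03, 0.15, -0.75, 1.5], [0, 0, 0, -0.04, 0.04, -0.77, 1.5], [0, 0, 0, -0.03, -0.06, -0.76, 1.5]]}}

```text
time: 9.38
position: [0.5542, 0.0916, 0.2688]
tool_rot: [-0.175, 1.556, 0.178]
ft_force: [7.9, 3.5, -5.1]
grip_width: 0.238
```

```bash
python3 -c "
from h import *
rep();arc(519.7,8,4)"
```

```text
p [0.5542 0.0916 0.2688] F [ 7.9  3.5 -5.1] r 0.0541 ang 109.7 resist 8.6 radial 0.6 0.23834507787187928 t 9.375 tq [ 0.73 -1.96  0.03]
[0, 0, 0, -0.04, -0.67, -0.37, 1.5],  # 527.7
[0, 0, 0, -0.04, -0.72, -0.28, 1.5],  # 535.7
[0, 0, 0, -0.04, -0.75, -0.18, 1.5],  # 543.7
[0, 0, 0, -0.04, -0.76, -0.07, 1.5],  # 551.7
```

Emit:
{"method": "jog_arm", "body": {"targets": [[0, 0, 0, -0.04, -0.17, -0.75, 1.5], [0, 0, 0, -0.03, -0.27, -0.72, 1.5], [0, 0, 0, -0.03, -0.37, -0.67, 1.5], [0, 0, 0, -0.03, -0.46, -0.61, 1.5], [0, 0, 0, -0.04, -0.54, -0.54, 1.5], [0, 0, 0, -0.03, -0.61, -0.46, 1.5], [0, 0, 0, -0.04, -0.67, -0.37, 1.5], [0, 0, 0, -0.03, -0.72, -0.28, 1.5]]}}

```text
time: 10.38
position: [0.5177, 0.048, 0.2714]
tool_rot: [-0.175, 1.56, 0.184]
ft_force: [2.2, 8.4, -2.8]
grip_width: 0.236
```

```bash
python3 -c "
from h import *
rep();arc(535.7,4,66)"
```

```text
p [0.5177 0.048  0.2714] F [ 2.2  8.4 -2.8] r 0.0553 ang 172.4 resist 8.7 radial -1.1 0.23636461696516617 t 10.375 tq [ 1.9  -0.51  0.02]
[0, 0, 0, -0.02, -0.37, -0.10, 1.5],  # 539.7
[0, 0, 0, -0.02, -0.38, -0.08, 1.5],  # 543.7
[0, 0, 0, -0.02, -0.38, -0.05, 1.5],  # 547.7
[0, 0, 0, -0.02, -0.38, -0.02, 1.5],  # 551.7
[0, 0, 0, -0.02, -0.38, 0.00, 1.5],  # 555.7
[0, 0, 0, -0.02, -0.38, 0.03, 1.5],  # 559.7
[0, 0, 0, -0.02, -0.38, 0.06, 1.5],  # 563.7
[0, 0, 0, -0.02, -0.37, 0.08, 1.5],  # 567.7
[0, 0, 0, -0.02, -0.37, 0.11, 1.5],  # 571.7
[0, 0, 0, -0.02, -0.36, 0.13, 1.5],  # 575.7
[0, 0, 0, -0.02, -0.35, 0.16, 1.5],  # 579.7
[0, 0, 0, -0.02, -0.34, 0.18, 1.5],  # 583.7
[0, 0, 0, -0.02, -0.32, 0.21, 1.5],  # 587.7
[0, 0, 0, -0.02, -0.31, 0.23, 1.5],  # 591.7
[0, 0, 0, -0.02, -0.29, 0.25, 1.5],  # 595.7
[0, 0, 0, -0.02, -0.27, 0.27, 1.5],  # 599.7
[0, 0, 0, -0.02, -0.25, 0.29, 1.5],  # 603.7
[0, 0, 0, -0.02, -0.23, 0.30, 1.5],  # 607.7
[0, 0, 0, -0.02, -0.21, 0.32, 1.5],  # 611.7
[0, 0, 0, -0.02, -0.19, 0.33, 1.5],  # 615.7
[0, 0, 0, -0.02, -0.16, 0.35, 1.5],  # 619.7
[0, 0, 0, -0.
[... 1289 characters left out ...]
38, -0.03, 1.5],  # 739.7
[0, 0, 0, -0.02, 0.38, -0.06, 1.5],  # 743.7
[0, 0, 0, -0.02, 0.37, -0.08, 1.5],  # 747.7
[0, 0, 0, -0.02, 0.37, -0.11, 1.5],  # 751.7
[0, 0, 0, -0.02, 0.36, -0.13, 1.5],  # 755.7
[0, 0, 0, -0.02, 0.35, -0.16, 1.5],  # 759.7
[0, 0, 0, -0.02, 0.34, -0.18, 1.5],  # 763.7
[0, 0, 0, -0.02, 0.32, -0.21, 1.5],  # 767.7
[0, 0, 0, -0.02, 0.31, -0.23, 1.5],  # 771.7
[0, 0, 0, -0.02, 0.29, -0.25, 1.5],  # 775.7
[0, 0, 0, -0.02, 0.27, -0.27, 1.5],  # 779.7
[0, 0, 0, -0.02, 0.25, -0.29, 1.5],  # 783.7
[0, 0, 0, -0.02, 0.23, -0.30, 1.5],  # 787.7
[0, 0, 0, -0.02, 0.21, -0.32, 1.5],  # 791.7
[0, 0, 0, -0.02, 0.19, -0.33, 1.5],  # 795.7
[0, 0, 0, -0.02, 0.16, -0.35, 1.5],  # 799.7
```

Emit:
{"method": "jog_arm", "body": {"targets": [[0, 0, 0, -0.02, -0.37, -0.1, 1.5], [0, 0, 0, -0.02, -0.38, -0.08, 1.5], [0, 0, 0, -0.01, -0.38, -0.05, 1.5], [0, 0, 0, -0.02, -0.38, -0.02, 1.5], [0, 0, 0, 0, 0, 0, 1.5]]}}

```text
time: 11.0
position: [0.5177, 0.0322, 0.272]
tool_rot: [-0.175, 1.563, 0.183]
ft_force: [-2.0, 6.0, -0.6]
grip_width: 0.239
```

```bash
python3 -c "
from h import *
rep()"
```

```text
p [0.5177 0.0322 0.272 ] F [-2.   6.  -0.6] r 0.0555 ang 188.8 resist 6.2 radial 1.0 0.23888899347474352 t 11.0 tq [ 1.55  0.18 -0.03]
```

Emit:
{"method": "jog_arm", "body": {"targets": [[0, 0, 0, -0.02, -0.38, 0, 1.5], [0, 0, 0, 0, 0, 0, 1.5]]}}

```text
time: 11.25
position: [0.5184, 0.0286, 0.2722]
tool_rot: [-0.175, 1.564, 0.183]
ft_force: [-1.9, 6.5, -0.4]
grip_width: 0.24
```

Emit:
{"method": "jog_arm", "body": {"targets": [[0, 0, 0, -0.02, -0.38, 0.03, 1.5], [0, 0, 0, 0, 0, 0, 1.5]]}}

```text
time: 11.5
position: [0.5193, 0.0249, 0.2724]
tool_rot: [-0.176, 1.564, 0.183]
ft_force: [-2.1, 7.2, 0.5]
grip_width: 0.237
```

```bash
python3 -c "
from h import *
rep()"
```

```text
p [0.5193 0.0249 0.2724] F [-2.1  7.2  0.5] r 0.0555 ang 196.6 resist 7.5 radial -0.0 0.23722873725192137 t 11.5 tq [ 1.57  0.47 -0.02]
```

Emit:
{"method": "jog_arm", "body": {"targets": [[0, 0, 0, -0.02, -0.38, 0.06, 1.5], [0, 0, 0, 0, 0, 0, 1.5]]}}

```text
time: 11.75
position: [0.5205, 0.0211, 0.2725]
tool_rot: [-0.175, 1.565, 0.183]
ft_force: [-4.8, 7.3, 1.1]
grip_width: 0.238
```

Emit:
{"method": "jog_arm", "body": {"targets": [[0, 0, 0, -0.01, -0.37, 0.08, 1.5], [0, 0, 0, 0, 0, 0, 1.5]]}}

```text
time: 12.0
position: [0.522, 0.0176, 0.2727]
tool_rot: [-0.176, 1.565, 0.183]
ft_force: [-3.8, 6.2, 2.5]
grip_width: 0.237
```

Emit:
{"method": "jog_arm", "body": {"targets": [[0, 0, 0, -0.02, -0.37, 0.11, 1.5], [0, 0, 0, 0, 0, 0, 1.5]]}}

```text
time: 12.25
position: [0.5237, 0.014, 0.2728]
tool_rot: [-0.176, 1.566, 0.182]
ft_force: [-4.7, 5.1, 1.8]
grip_width: 0.242
```

Emit:
{"method": "jog_arm", "body": {"targets": [[0, 0, 0, -0.02, -0.36, 0.13, 1.5], [0, 0, 0, 0, 0, 0, 1.5]]}}

```text
time: 12.5
position: [0.5257, 0.0106, 0.273]
tool_rot: [-0.176, 1.566, 0.182]
ft_force: [-4.7, 5.5, 2.5]
grip_width: 0.234
```

Emit:
{"method": "jog_arm", "body": {"targets": [[0, 0, 0, -0.02, -0.35, 0.16, 1.5], [0, 0, 0, 0, 0, 0, 1.5]]}}

```text
time: 12.75
position: [0.5279, 0.0074, 0.2732]
tool_rot: [-0.176, 1.567, 0.182]
ft_force: [-4.7, 5.7, 1.7]
grip_width: 0.236
```

Emit:
{"method": "jog_arm", "body": {"targets": [[0, 0, 0, -0.02, -0.34, 0.18, 1.5], [0, 0, 0, 0, 0, 0, 1.5]]}}

```text
time: 13.0
position: [0.5303, 0.0043, 0.2734]
tool_rot: [-0.176, 1.567, 0.182]
ft_force: [-4.8, 5.8, 2.8]
grip_width: 0.232
```

Emit:
{"method": "jog_arm", "body": {"targets": [[0, 0, 0, -0.02, -0.32, 0.21, 1.5], [0, 0, 0, 0, 0, 0, 1.5]]}}

```text
time: 13.25
position: [0.533, 0.0014, 0.2735]
tool_rot: [-0.176, 1.567, 0.181]
ft_force: [-6.3, 3.4, 2.3]
grip_width: 0.236
```

Emit:
{"method": "jog_arm", "body": {"targets": [[0, 0, 0, -0.02, -0.31, 0.23, 1.5], [0, 0, 0, 0, 0, 0, 1.5]]}}

```text
time: 13.5
position: [0.5358, -0.0013, 0.2737]
tool_rot: [-0.176, 1.568, 0.181]
ft_force: [-5.9, 5.2, 1.5]
grip_width: 0.237
```

Emit:
{"method": "jog_arm", "body": {"targets": [[0, 0, 0, -0.02, -0.29, 0.25, 1.5], [0, 0, 0, 0, 0, 0, 1.5]]}}

```text
time: 13.75
position: [0.5388, -0.0038, 0.2738]
tool_rot: [-0.176, 1.568, 0.181]
ft_force: [-6.6, 4.7, 2.8]
grip_width: 0.238
```

Emit:
{"method": "jog_arm", "body": {"targets": [[0, 0, 0, -0.02, -0.27, 0.27, 1.5], [0, 0, 0, 0, 0, 0, 1.5]]}}

```text
time: 14.0
position: [0.542, -0.006, 0.274]
tool_rot: [-0.176, 1.568, 0.18]
ft_force: [-6.8, 3.2, 2.2]
grip_width: 0.235
```

Emit:
{"method": "jog_arm", "body": {"targets": [[0, 0, 0, -0.02, -0.25, 0.29, 1.5], [0, 0, 0, 0, 0, 0, 1.5]]}}

```text
time: 14.25
position: [0.5453, -0.008, 0.2742]
tool_rot: [-0.176, 1.569, 0.18]
ft_force: [-6.4, 2.7, 2.6]
grip_width: 0.239
```

Emit:
{"method": "jog_arm", "body": {"targets": [[0, 0, 0, -0.02, -0.23, 0.3, 1.5], [0, 0, 0, 0, 0, 0, 1.5]]}}

```text
time: 14.5
position: [0.5487, -0.0098, 0.2744]
tool_rot: [-0.176, 1.569, 0.18]
ft_force: [-6.6, 2.0, 2.5]
grip_width: 0.24
```

Emit:
{"method": "jog_arm", "body": {"targets": [[0, 0, 0, -0.02, -0.21, 0.32, 1.5], [0, 0, 0, 0, 0, 0, 1.5]]}}

```text
time: 14.75
position: [0.5522, -0.0113, 0.2745]
tool_rot: [-0.176, 1.569, 0.179]
ft_force: [-7.8, 2.4, 3.2]
grip_width: 0.239
```

Emit:
{"method": "jog_arm", "body": {"targets": [[0, 0, 0, -0.02, -0.19, 0.33, 1.5], [0, 0, 0, 0, 0, 0, 1.5]]}}

```text
time: 15.0
position: [0.5558, -0.0127, 0.2747]
tool_rot: [-0.176, 1.569, 0.179]
ft_force: [-7.3, 2.6, 3.2]
grip_width: 0.237
```

Emit:
{"method": "jog_arm", "body": {"targets": [[0, 0, 0, -0.02, -0.16, 0.35, 1.5], [0, 0, 0, 0, 0, 0, 1.5]]}}

```text
time: 15.25
position: [0.5595, -0.0137, 0.2748]
tool_rot: [-0.177, 1.569, 0.179]
ft_force: [-6.7, 1.2, 3.1]
grip_width: 0.238
```

Emit:
{"method": "jog_arm", "body": {"targets": [[0, 0, 0, -0.02, -0.14, 0.36, 1.5], [0, 0, 0, 0, 0, 0, 1.5]]}}

```text
time: 15.5
position: [0.5633, -0.0144, 0.275]
tool_rot: [-0.177, 1.57, 0.178]
ft_force: [-7.8, 1.1, 2.4]
grip_width: 0.241
```

Emit:
{"method": "jog_arm", "body": {"targets": [[0, 0, 0, -0.02, -0.11, 0.37, 1.5], [0, 0, 0, 0, 0, 0, 1.5]]}}

```text
time: 15.75
position: [0.5671, -0.0149, 0.2752]
tool_rot: [-0.177, 1.57, 0.178]
ft_force: [-7.0, 0.5, 2.6]
grip_width: 0.233
```

Emit:
{"method": "jog_arm", "body": {"targets": [[0, 0, 0, -0.02, -0.09, 0.37, 1.5], [0, 0, 0, 0, 0, 0, 1.5]]}}

```text
time: 16.0
position: [0.5709, -0.0152, 0.2753]
tool_rot: [-0.177, 1.57, 0.178]
ft_force: [-7.0, -0.1, 2.9]
grip_width: 0.237
```

Emit:
{"method": "jog_arm", "body": {"targets": [[0, 0, 0, -0.02, -0.06, 0.38, 1.5], [0, 0, 0, 0, 0, 0, 1.5]]}}

```text
time: 16.25
position: [0.5747, -0.0151, 0.2755]
tool_rot: [-0.177, 1.57, 0.177]
ft_force: [-7.3, 0.2, 1.9]
grip_width: 0.238
```

Emit:
{"method": "jog_arm", "body": {"targets": [[0, 0, 0, -0.02, -0.04, 0.38, 1.5], [0, 0, 0, 0, 0, 0, 1.5]]}}

```text
time: 16.5
position: [0.5785, -0.0149, 0.2757]
tool_rot: [-0.177, 1.57, 0.177]
ft_force: [-6.5, -0.4, 1.9]
grip_width: 0.236
```

Emit:
{"method": "jog_arm", "body": {"targets": [[0, 0, 0, -0.02, -0.01, 0.38, 1.5], [0, 0, 0, 0, 0, 0, 1.5]]}}

```text
time: 16.75
position: [0.5822, -0.0143, 0.2759]
tool_rot: [-0.177, 1.57, 0.177]
ft_force: [-6.8, -0.7, 2.2]
grip_width: 0.232
```

Emit:
{"method": "jog_arm", "body": {"targets": [[0, 0, 0, -0.02, 0.02, 0.38, 1.5], [0, 0, 0, 0, 0, 0, 1.5]]}}

```text
time: 17.0
position: [0.5859, -0.0135, 0.2761]
tool_rot: [-0.177, 1.57, 0.176]
ft_force: [-7.1, -0.6, 1.9]
grip_width: 0.234
```

Emit:
{"method": "jog_arm", "body": {"targets": [[0, 0, 0, -0.02, 0.04, 0.38, 1.5], [0, 0, 0, 0, 0, 0, 1.5]]}}

```text
time: 17.25
position: [0.5895, -0.0125, 0.2762]
tool_rot: [-0.177, 1.57, 0.176]
ft_force: [-7.5, -1.0, 2.4]
grip_width: 0.241
```

Emit:
{"method": "jog_arm", "body": {"targets": [[0, 0, 0, -0.02, 0.07, 0.38, 1.5], [0, 0, 0, 0, 0, 0, 1.5]]}}

```text
time: 17.5
position: [0.5931, -0.0111, 0.2764]
tool_rot: [-0.177, 1.57, 0.175]
ft_force: [-7.7, -0.2, 1.8]
grip_width: 0.236
```

Emit:
{"method": "jog_arm", "body": {"targets": [[0, 0, 0, -0.02, 0.1, 0.37, 1.5], [0, 0, 0, 0, 0, 0, 1.5]]}}

```text
time: 17.75
position: [0.5965, -0.0096, 0.2766]
tool_rot: [-0.178, 1.57, 0.175]
ft_force: [-7.4, -1.5, 2.2]
grip_width: 0.24
```

Emit:
{"method": "jog_arm", "body": {"targets": [[0, 0, 0, -0.02, 0.12, 0.36, 1.5], [0, 0, 0, 0, 0, 0, 1.5]]}}

```text
time: 18.0
position: [0.5997, -0.0079, 0.2767]
tool_rot: [-0.178, 1.571, 0.175]
ft_force: [-6.8, -1.9, 1.5]
grip_width: 0.233
```

Emit:
{"method": "jog_arm", "body": {"targets": [[0, 0, 0, -0.02, 0.15, 0.35, 1.5], [0, 0, 0, 0, 0, 0, 1.5]]}}

```text
time: 18.25
position: [0.6028, -0.006, 0.2769]
tool_rot: [-0.178, 1.57, 0.174]
ft_force: [-7.1, -2.4, 0.3]
grip_width: 0.239
```

Emit:
{"method": "jog_arm", "body": {"targets": [[0, 0, 0, -0.02, 0.17, 0.34, 1.5], [0, 0, 0, 0, 0, 0, 1.5]]}}

```text
time: 18.5
position: [0.6058, -0.0038, 0.2771]
tool_rot: [-0.178, 1.57, 0.174]
ft_force: [-7.6, -3.4, 1.6]
grip_width: 0.235
```

Emit:
{"method": "jog_arm", "body": {"targets": [[0, 0, 0, -0.02, 0.2, 0.33, 1.5], [0, 0, 0, 0, 0, 0, 1.5]]}}

```text
time: 18.75
position: [0.6087, -0.0015, 0.2773]
tool_rot: [-0.178, 1.57, 0.173]
ft_force: [-6.9, -3.2, 0.6]
grip_width: 0.239
```

Emit:
{"method": "jog_arm", "body": {"targets": [[0, 0, 0, -0.02, 0.22, 0.32, 1.5], [0, 0, 0, 0, 0, 0, 1.5]]}}

```text
time: 19.0
position: [0.6114, 0.0011, 0.2774]
tool_rot: [-0.178, 1.57, 0.173]
ft_force: [-7.0, -3.9, 1.2]
grip_width: 0.24
```

Emit:
{"method": "jog_arm", "body": {"targets": [[0, 0, 0, -0.02, 0.24, 0.3, 1.5], [0, 0, 0, 0, 0, 0, 1.5]]}}

```text
time: 19.25
position: [0.6139, 0.0039, 0.2776]
tool_rot: [-0.178, 1.57, 0.172]
ft_force: [-6.0, -5.1, 0.2]
grip_width: 0.238
```

Emit:
{"method": "jog_arm", "body": {"targets": [[0, 0, 0, -0.02, 0.26, 0.28, 1.5], [0, 0, 0, 0, 0, 0, 1.5]]}}

```text
time: 19.5
position: [0.6162, 0.0067, 0.2778]
tool_rot: [-0.178, 1.57, 0.172]
ft_force: [-5.6, -4.5, 0.7]
grip_width: 0.237
```

Emit:
{"method": "jog_arm", "body": {"targets": [[0, 0, 0, -0.02, 0.28, 0.26, 1.5], [0, 0, 0, 0, 0, 0, 1.5]]}}

```text
time: 19.75
position: [0.6182, 0.0097, 0.278]
tool_rot: [-0.178, 1.57, 0.171]
ft_force: [-4.6, -5.9, -0.7]
grip_width: 0.236
```

Emit:
{"method": "jog_arm", "body": {"targets": [[0, 0, 0, -0.02, 0.3, 0.24, 1.5], [0, 0, 0, 0, 0, 0, 1.5]]}}

```text
time: 20.0
position: [0.6201, 0.0129, 0.2782]
tool_rot: [-0.178, 1.569, 0.171]
ft_force: [-5.0, -6.8, -0.2]
grip_width: 0.234
```

Emit:
{"method": "jog_arm", "body": {"targets": [[0, 0, 0, -0.02, 0.31, 0.22, 1.5], [0, 0, 0, 0, 0, 0, 1.5]]}}

```text
time: 20.25
position: [0.6217, 0.0161, 0.2784]
tool_rot: [-0.178, 1.569, 0.17]
ft_force: [-3.7, -4.8, -1.3]
grip_width: 0.238
```

Emit:
{"method": "jog_arm", "body": {"targets": [[0, 0, 0, -0.02, 0.33, 0.2, 1.5], [0, 0, 0, 0, 0, 0, 1.5]]}}

```text
time: 20.5
position: [0.6231, 0.0195, 0.2786]
tool_rot: [-0.179, 1.569, 0.17]
ft_force: [-3.3, -6.1, -0.9]
grip_width: 0.234
```

Emit:
{"method": "jog_arm", "body": {"targets": [[0, 0, 0, -0.02, 0.34, 0.18, 1.5], [0, 0, 0, 0, 0, 0, 1.5]]}}

```text
time: 20.75
position: [0.6243, 0.023, 0.2788]
tool_rot: [-0.179, 1.568, 0.169]
ft_force: [-2.7, -6.9, -0.7]
grip_width: 0.235
```

Emit:
{"method": "jog_arm", "body": {"targets": [[0, 0, 0, -0.02, 0.35, 0.15, 1.5], [0, 0, 0, 0, 0, 0, 1.5]]}}

```text
time: 21.0
position: [0.6253, 0.0265, 0.279]
tool_rot: [-0.179, 1.568, 0.169]
ft_force: [-2.2, -6.9, -0.8]
grip_width: 0.238
```

Emit:
{"method": "jog_arm", "body": {"targets": [[0, 0, 0, -0.02, 0.36, 0.13, 1.5], [0, 0, 0, 0, 0, 0, 1.5]]}}

```text
time: 21.25
position: [0.626, 0.0301, 0.2792]
tool_rot: [-0.179, 1.567, 0.168]
ft_force: [-1.4, -7.1, -1.1]
grip_width: 0.236
```

Emit:
{"method": "jog_arm", "body": {"targets": [[0, 0, 0, -0.02, 0.37, 0.1, 1.5], [0, 0, 0, 0, 0, 0, 1.5]]}}

```text
time: 21.5
position: [0.6265, 0.0338, 0.2794]
tool_rot: [-0.179, 1.566, 0.168]
ft_force: [-0.5, -7.0, -1.8]
grip_width: 0.236
```

Emit:
{"method": "jog_arm", "body": {"targets": [[0, 0, 0, -0.02, 0.38, 0.08, 1.5], [0, 0, 0, 0, 0, 0, 1.5]]}}

```text
time: 21.75
position: [0.6267, 0.0376, 0.2796]
tool_rot: [-0.179, 1.566, 0.168]
ft_force: [-0.5, -7.8, -1.5]
grip_width: 0.236
```

Emit:
{"method": "jog_arm", "body": {"targets": [[0, 0, 0, -0.02, 0.38, 0.05, 1.5], [0, 0, 0, 0, 0, 0, 1.5]]}}

```text
time: 22.0
position: [0.6266, 0.0414, 0.2799]
tool_rot: [-0.179, 1.565, 0.168]
ft_force: [0.9, -7.6, -2.2]
grip_width: 0.233
```

Emit:
{"method": "jog_arm", "body": {"targets": [[0, 0, 0, -0.02, 0.38, 0.02, 1.5], [0, 0, 0, 0, 0, 0, 1.5]]}}

```text
time: 22.25
position: [0.6263, 0.0451, 0.2801]
tool_rot: [-0.178, 1.564, 0.168]
ft_force: [1.6, -7.4, -2.5]
grip_width: 0.237
```

Emit:
{"method": "jog_arm", "body": {"targets": [[0, 0, 0, -0.02, 0.38, 0, 1.5], [0, 0, 0, 0, 0, 0, 1.5]]}}

```text
time: 22.5
position: [0.6258, 0.0489, 0.2803]
tool_rot: [-0.178, 1.563, 0.168]
ft_force: [1.9, -7.9, -1.7]
grip_width: 0.237
```

Emit:
{"method": "jog_arm", "body": {"targets": [[0, 0, 0, -0.02, 0.38, -0.03, 1.5], [0, 0, 0, 0, 0, 0, 1.5]]}}

```text
time: 22.75
position: [0.6249, 0.0526, 0.2805]
tool_rot: [-0.178, 1.563, 0.168]
ft_force: [3.3, -6.8, -3.3]
grip_width: 0.234
```

Emit:
{"method": "jog_arm", "body": {"targets": [[0, 0, 0, -0.02, 0.38, -0.06, 1.5], [0, 0, 0, 0, 0, 0, 1.5]]}}

```text
time: 23.0
position: [0.6238, 0.0564, 0.2808]
tool_rot: [-0.178, 1.562, 0.168]
ft_force: [4.1, -6.7, -4.7]
grip_width: 0.236
```

Emit:
{"method": "jog_arm", "body": {"targets": [[0, 0, 0, -0.01, 0.37, -0.08, 1.5], [0, 0, 0, 0, 0, 0, 1.5]]}}

```text
time: 23.25
position: [0.6224, 0.0601, 0.281]
tool_rot: [-0.178, 1.561, 0.169]
ft_force: [4.2, -5.7, -3.3]
grip_width: 0.237
```

Emit:
{"method": "jog_arm", "body": {"targets": [[0, 0, 0, -0.01, 0.37, -0.11, 1.5], [0, 0, 0, 0, 0, 0, 1.5]]}}

```text
time: 23.5
position: [0.6208, 0.0637, 0.2812]
tool_rot: [-0.178, 1.561, 0.169]
ft_force: [5.4, -5.7, -4.0]
grip_width: 0.238
```

Emit:
{"method": "jog_arm", "body": {"targets": [[0, 0, 0, -0.01, 0.36, -0.13, 1.5], [0, 0, 0, 0, 0, 0, 1.5]]}}

```text
time: 23.75
position: [0.6189, 0.0672, 0.2813]
tool_rot: [-0.178, 1.56, 0.169]
ft_force: [7.1, -5.6, -4.4]
grip_width: 0.237
```

```bash
python3 -c "
from h import *
rep()"
```

```text
p [0.6189 0.0672 0.2813] F [ 7.1 -5.6 -4.4] r 0.0534 ang 29.7 resist 8.3 radial 3.4 0.23727625416297562 t 23.75 tq [-1.14 -1.46 -0.06]
```

Emit:
{"method": "jog_arm", "body": {"targets": [[0, 0, 0, -0.01, 0.36, -0.08, 1.5], [0, 0, 0, 0, 0, 0, 1.5]]}}

```text
time: 24.0
position: [0.6172, 0.0705, 0.2815]
tool_rot: [-0.178, 1.56, 0.169]
ft_force: [5.2, -4.7, -3.7]
grip_width: 0.236
```

Emit:
{"method": "jog_arm", "body": {"targets": [[0, 0, 0, -0.01, 0.35, -0.16, 1.5], [0, 0, 0, 0, 0, 0, 1.5]]}}

```text
time: 24.25
position: [0.6149, 0.0738, 0.2816]
tool_rot: [-0.178, 1.56, 0.17]
ft_force: [5.5, -4.7, -3.3]
grip_width: 0.234
```

Emit:
{"method": "jog_arm", "body": {"targets": [[0, 0, 0, -0.02, 0.32, -0.21, 1.5], [0, 0, 0, 0, 0, 0, 1.5]]}}

```text
time: 24.5
position: [0.6123, 0.0768, 0.2818]
tool_rot: [-0.177, 1.559, 0.17]
ft_force: [4.7, -5.0, -4.7]
grip_width: 0.237
```

Emit:
{"method": "jog_arm", "body": {"targets": [[0, 0, 0, -0.01, 0.31, -0.23, 1.5], [0, 0, 0, 0, 0, 0, 1.5]]}}

```text
time: 24.75
position: [0.6095, 0.0796, 0.282]
tool_rot: [-0.177, 1.559, 0.171]
ft_force: [6.6, -3.1, -3.5]
grip_width: 0.239
```

Emit:
{"method": "jog_arm", "body": {"targets": [[0, 0, 0, -0.02, 0.29, -0.25, 1.5], [0, 0, 0, 0, 0, 0, 1.5]]}}

```text
time: 25.0
position: [0.6065, 0.0822, 0.2822]
tool_rot: [-0.177, 1.559, 0.172]
ft_force: [6.7, -3.1, -3.9]
grip_width: 0.234
```

Emit:
{"method": "jog_arm", "body": {"targets": [[0, 0, 0, -0.01, 0.27, -0.27, 1.5], [0, 0, 0, 0, 0, 0, 1.5]]}}

```text
time: 25.25
position: [0.6033, 0.0846, 0.2824]
tool_rot: [-0.177, 1.558, 0.172]
ft_force: [7.1, -2.3, -3.8]
grip_width: 0.237
```

Emit:
{"method": "jog_arm", "body": {"targets": [[0, 0, 0, -0.02, 0.25, -0.29, 1.5], [0, 0, 0, 0, 0, 0, 1.5]]}}

```text
time: 25.5
position: [0.6, 0.0867, 0.2826]
tool_rot: [-0.177, 1.558, 0.173]
ft_force: [7.2, -2.0, -4.6]
grip_width: 0.235
```

Emit:
{"method": "jog_arm", "body": {"targets": [[0, 0, 0, -0.01, 0.23, -0.3, 1.5], [0, 0, 0, 0, 0, 0, 1.5]]}}

```text
time: 25.75
position: [0.5968, 0.0884, 0.2827]
tool_rot: [-0.177, 1.557, 0.173]
ft_force: [8.4, -0.8, -5.5]
grip_width: 0.237
```

Emit:
{"method": "jog_arm", "body": {"targets": [[0, 0, 0, -0.01, 0.16, -0.24, 1.5], [0, 0, 0, 0, 0, 0, 1.5]]}}

```text
time: 26.0
position: [0.5945, 0.0895, 0.2828]
tool_rot: [-0.176, 1.556, 0.173]
ft_force: [8.7, -2.8, -4.1]
grip_width: 0.237
```

```bash
python3 -c "
from h import *
rep()"
```

```text
p [0.5945 0.0895 0.2828] F [ 8.7 -2.8 -4.1] r 0.0535 ang 65.7 resist 9.1 radial 1.0 0.2374174098939721 t 26.0 tq [-0.3  -2.25 -0.  ]
```

Emit:
{"method": "jog_arm", "body": {"targets": [[0, 0, 0, -0.01, 0.1, -0.16, 1.5], [0, 0, 0, 0, 0, 0, 1.5]]}}

```text
time: 26.25
position: [0.593, 0.0902, 0.2828]
tool_rot: [-0.176, 1.556, 0.173]
ft_force: [9.5, -1.8, -7.0]
grip_width: 0.238
```

```bash
python3 -c "
from h import *
rep()"
```

```text
p [0.593  0.0902 0.2828] F [ 9.5 -1.8 -7. ] r 0.0535 ang 67.5 resist 9.5 radial 2.0 0.23847830046348917 t 26.25 tq [-0.3  -2.46  0.03]
```

Emit:
{"method": "jog_arm", "body": {"targets": [[0, 0, 0, 0, 0.1, -0.16, 1.5], [0, 0, 0, 0, 0, 0, 1.5]]}}

```text
time: 26.5
position: [0.5914, 0.0908, 0.2829]
tool_rot: [-0.176, 1.555, 0.173]
ft_force: [9.5, -1.5, -5.9]
grip_width: 0.234
```

```bash
python3 -c "
from h import *
rep()"
```

```text
p [0.5914 0.0908 0.2829] F [ 9.5 -1.5 -5.9] r 0.0536 ang 69.3 resist 9.4 radial 1.9 0.23408108823463444 t 26.5 tq [-0.26 -2.5   0.01]
```

Run:
```python
from h import *
rep()
for n in("scene","top","wrist"):
    im,d=get_image(n);np.save(f"pics/{n}3.npy",im);cv2.imwrite(f"pics/{n}3.png",im[:,:,::-1])
a=cv2.imread("pics/top0.png")[130:320,190:420];b=cv2.imread("pics/top3.png")[130:320,190:420]
cv2.imwrite("pics/cmp3.png",np.vstack([cv2.resize(x,None,fx=1.56,fy=1.56,interpolation=2) for x in(a,b)]))
```

```text
p [0.5914 0.0908 0.2829] F [ 9.5 -1.5 -5.9] r 0.0536 ang 69.3 resist 9.4 radial 1.9 0.23408108823463444 t 26.5 tq [-0.26 -2.5   0.01]
```

View pics/cmp3.png

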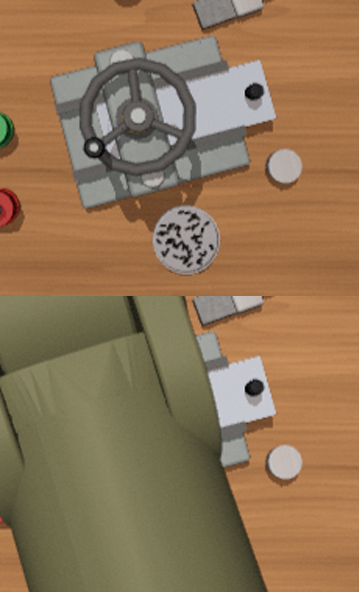

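View pics/scene3.png

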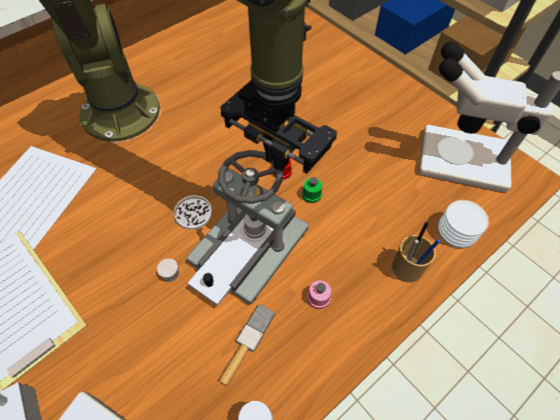

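Run:
```python
from h import *
a=cv2.imread("pics/scene0.png",0);b=cv2.imread("pics/scene3.png",0)
for nm,(x,y,w,h) in dict(knobslide=(190,235,60,70),base=(255,235,55,65),xhead=(262,195,40,40),bench=(320,200,60,60)).items():
    t=a[y:y+h,x:x+w];s=b[y-8:y+h+8,x-8:x+w+8];r=cv2.matchTemplate(cv2.resize(s,None,fx=8,fy=8,interpolation=2),cv2.resize(t,None,fx=8,fy=8,interpolation=2),cv2.TM_CCOEFF_NORMED);_,m,_,l=cv2.minMaxLoc(r);print(nm,l[0]/8-8,l[1]/8-8,m)
```

```text
knobslide 0.0 0.0 0.9854069948196411
base 0.0 0.0 0.9989479184150696
xhead 0.0 0.125 0.8486492037773132
bench 0.0 0.0 0.9930813312530518
```

Emit:
{"method": "jog_arm", "body": {"targets": [[0, 0, 0, -0.01, 0.1, -0.16, 1.5], [0, 0, 0, 0, 0, 0, 1.5]]}}

```text
time: 26.9
position: [0.5897, 0.0915, 0.2829]
tool_rot: [-0.176, 1.555, 0.173]
ft_force: [10.3, -0.9, -7.3]
grip_width: 0.237
```

```bash
python3 -c "
from h import *
rep()"
```

```text
p [0.5897 0.0915 0.2829] F [10.3 -0.9 -7.3] r 0.0536 ang 71.2 resist 10.0 radial 2.5 0.23725211236075175 t 26.9 tq [-0.23 -2.71 -0.02]
```

Emit:
{"method": "jog_arm", "body": {"targets": [[0, 0, 0, 0, 0.09, -0.17, 1.5], [0, 0, 0, 0, 0, 0, 1.5]]}}

```text
time: 27.15
position: [0.5881, 0.092, 0.2829]
tool_rot: [-0.176, 1.555, 0.173]
ft_force: [12.0, -1.0, -6.5]
grip_width: 0.236
```

Run:
```python
from h import *
rep()
im,d=get_image("scene");cv2.imwrite("pics/scene4.png",im[:,:,::-1])
c=[cv2.resize(cv2.imread(f"pics/scene{i}.png")[140:210,205:300],None,fx=6,fy=4.2,interpolation=2) for i in(3,4)]
cv2.imwrite("pics/cmp4.png",np.vstack(c))
```

```text
p [0.5881 0.092  0.2829] F [12.  -1.  -6.5] r 0.0536 ang 73.1 resist 11.7 radial 2.5 0.23628727897672824 t 27.15 tq [-0.23 -2.87  0.04]
```

View pics/cmp4.png

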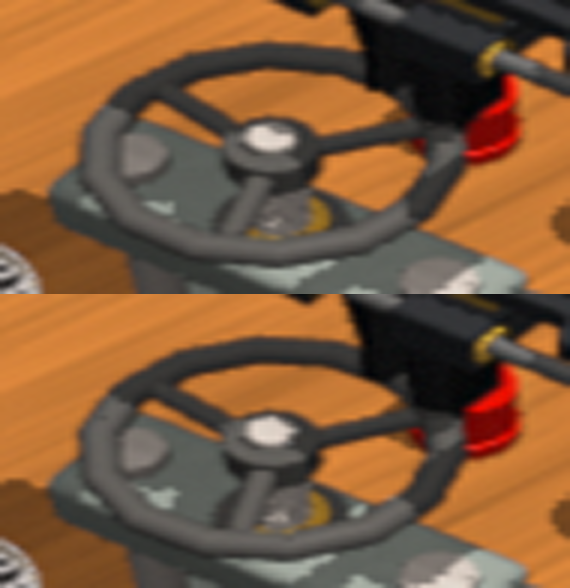

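Emit:
{"method": "jog_arm", "body": {"targets": [[0, 0, 0, 0, 0.06, -0.13, 1.5], [0, 0, 0, 0, 0, 0, 1.5]]}}

```text
time: 27.45
position: [0.5869, 0.0923, 0.2829]
tool_rot: [-0.176, 1.554, 0.173]
ft_force: [12.0, 0.0, -6.7]
grip_width: 0.237
```

```bash
python3 -c "
from h import *
rep()"
```

```text
p [0.5869 0.0923 0.2829] F [12.   0.  -6.7] r 0.0536 ang 74.4 resist 11.5 radial 3.2 0.23676391627482044 t 27.45 tq [-0.19 -2.92 -0.  ]
```

Emit:
{"method": "jog_arm", "body": {"targets": [[0, 0, 0, 0, 0.08, -0.18, 1.5], [0, 0, 0, 0, 0, 0, 1.5]]}}

```text
time: 27.7
position: [0.5851, 0.0928, 0.283]
tool_rot: [-0.176, 1.554, 0.173]
ft_force: [13.3, -0.2, -8.1]
grip_width: 0.237
```

```bash
python3 -c "
from h import *
rep()"
```

```text
p [0.5851 0.0928 0.283 ] F [13.3 -0.2 -8.1] r 0.0536 ang 76.4 resist 13.0 radial 3.0 0.23704741646345626 t 27.7 tq [-0.17 -3.09  0.01]
```

Emit:
{"method": "jog_arm", "body": {"targets": [[0, 0, 0, 0.05, -0.07, 0.17, 1.5], [0, 0, 0, 0.05, -0.07, 0.17, 1.5], [0, 0, 0, 0, 0, 0, 1.5]]}}

```text
time: 28.08
position: [0.5866, 0.0931, 0.2826]
tool_rot: [-0.176, 1.558, 0.175]
ft_force: [5.6, -0.3, -1.1]
grip_width: 0.236
```

```bash
python3 -c "
from h import *
rep()"
```

```text
p [0.5866 0.0931 0.2826] F [ 5.6 -0.3 -1.1] r 0.0543 ang 74.9 resist 5.5 radial 1.2 0.23649794886000938 t 28.075 tq [-0.16 -1.35 -0.01]
```

Force is down to 5.5 N, so I'll open the fingers and lift clear.

Emit:
{"method": "jog_arm", "body": {"targets": [[0, 0, 0, 0, 0, 0, 2.6], [0, 0, 0, 0, 0, 0, 4], [0, 0, 0, 0, 0, 0, 5.5], [0, 0, 0, -2, 0, 0, 5.5], [0, 0, 0, -3, 0, 0, 5.5], [0, 0, 0, -4, 0, 0, 5.5]]}}

```text
time: 28.82
position: [0.5834, 0.0943, 0.3722]
tool_rot: [-0.177, 1.566, 0.177]
ft_force: [1.3, 0.3, 0.7]
grip_width: 0.628
```

Run:
```python
from h import *
rep();p,M,s=cur();print(M.round(3))
# waypoints: first outward above front, then knob
w1=[.617,-.125,.35]
for r in plan(p,M,w1,0,5,5.5):print(r)
```

```text
p [0.5834 0.0943 0.3722] F [1.3 0.3 0.7] r 0.0547 ang 78.5 resist 1.2 radial 0.6 0.62795382676854 t 28.825 tq [ 0.01 -0.16  0.04]
[[-0.003 -0.224  0.975]
 [-0.001  0.975  0.224]
 [-1.     0.    -0.003]]
[0.0, 0, 0, 0.45, -4.42, -0.33, 5.5]
[0.0, 0, 0, 0.44, -4.43, -0.32, 5.5]
[0.0, 0, 0, 0.45, -4.42, -0.33, 5.5]
[0.0, 0, 0, 0.44, -4.43, -0.32, 5.5]
[0.0, 0, 0, 0.45, -4.42, -0.33, 5.5]
```

Emit:
{"method": "jog_arm", "body": {"targets": [[0, 0, 0, 0, -4.2, -0.3, 5.5], [0, 0, 0, 0, -4.2, -0.3, 5.5], [0, 0, 0, 0, -4.2, -0.3, 5.5], [0, 0, 0, 0, -4.2, -0.4, 5.5], [0, 0, 0, 2, -4.2, -0.4, 5.5], [0, 0, 0, 5, 0, 0, 5.5], [0, 0, 0, 5, 0, 0, 5.5], [0, 0, 0, 0, 0, 0, 5.5], [0, 0, 0, 0, 0, 0, 5.5]]}}

```text
time: 29.95
position: [0.6155, -0.1139, 0.2544]
tool_rot: [-0.178, 1.561, 0.177]
ft_force: [-0.4, -0.0, 0.7]
grip_width: 0.629
```

Run:
```python
from h import *
p,M,s=cur();print(p,s["ft_force"],s["joint_positions"])
for n in("wrist","scene","top"):
    im,d=get_image(n);cv2.imwrite(f"pics/{n}5.png",im[:,:,::-1]);ci=camera_info(n)
    if n=="wrist":
        T=np.eye(4);T[:3,:3]=M;T[:3,3]=p;T=T@ci["mount"]
    else:T=ci["world_from_camera"]
    P=cloud(d,ci,T);im=im.astype(int)
    m=(np.hypot(P[...,0]-.614,P[...,1]+.114)<.025)&(im.sum(-1)<120)&(P[...,2]>.05)&(P[...,2]<.092)&(d>0)
    Q=P[m];t=Q[Q[:,2]>.077];print(n,len(Q),len(t),t.mean(0) if len(t) else 0,t.min(0) if len(t) else 0,t.max(0)if len(t) else 0)
    m=(np.hypot(P[...,0]-.573,P[...,1]-.04)<.08)&(P[...,2]>.236)&(P[...,2]<.262)&(d>0);Q=P[m];r=np.hypot(Q[:,0]-.573,Q[:,1]-.04);Q=Q[(r>.04)];print(" rim z",len(Q),np.percentile(Q[:,2],[10,50,90]) if len(Q) else 0)
```

```text
[ 0.61552604 -0.11385506  0.2543834 ] [-0.41934517 -0.00304027  0.70384695] [ 0.61047492  0.31497906 -0.5889638   1.48199955  0.17595316  1.3952961
  0.23967182]
wrist 5 5 [ 0.61398363 -0.10237131  0.07993971] [ 0.61212357 -0.10284328  0.07707122] [ 0.61558169 -0.10201225  0.08151861]
 rim z 7444 [0.2496772  0.25253126 0.25397123]
scene 82 51 [ 0.61723042 -0.11507897  0.08238623] [ 0.6089665  -0.12312144  0.07756063] [ 0.62491486 -0.10784685  0.08713882]
 rim z 1177 [0.24561481 0.24965675 0.25194095]
top 81 70 [ 0.61262153 -0.1117813   0.08293743] [ 0.60368848 -0.12011134  0.07730706] [ 0.62130653 -0.10457541  0.08774159]
 rim z 1829 [0.24829519 0.2510834  0.2530528 ]
```

View pics/wrist5.png

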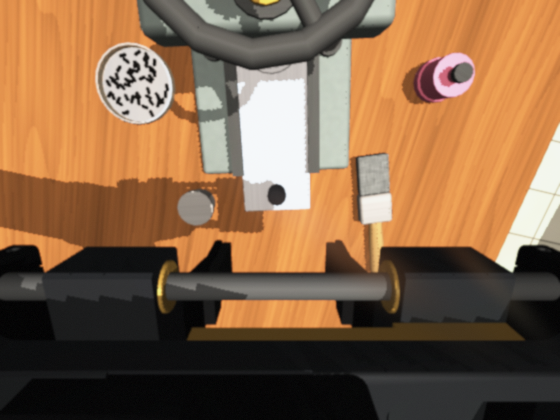

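View pics/scene5.png

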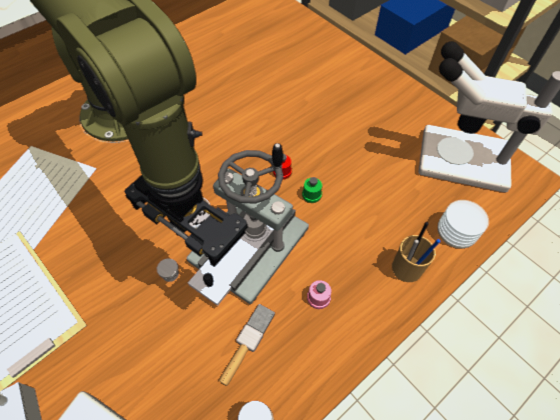

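Emit:
{"method": "jog_arm", "body": {"targets": [[0, 0, 0, 5, 0, 0, 5.5], [0, 0, 0, 5, 0, 0, 5.5], [0, 0, 0, 4, 0, 0, 5], [0, 0, 0, 2.5, 0, 0, 5], [0, 0, 0, 1.3, 0, 0, 5], [0, 0, 0, 0.6, 0, 0, 5], [0, 0, 0, 0, 0, 0, 5]]}}

```text
time: 30.98
position: [0.6154, -0.1142, 0.0692]
tool_rot: [-0.177, 1.562, 0.176]
ft_force: [0.2, 0.4, 0.2]
grip_width: 0.573
```

Run:
```python
from h import *
rep();p,M,s=cur();print(M.round(3))
im,d=get_image("wrist");cv2.imwrite(f"pics/wrist6.png",im[:,:,::-1])
im,d=get_image("scene");cv2.imwrite(f"pics/scene6.png",cv2.resize(im[180:330,120:320,::-1],None,fx=4,fy=4,interpolation=2))
```

```text
p [ 0.6154 -0.1142  0.0692] F [0.2 0.4 0.2] r 0.1607 ang 285.5 resist -0.3 radial -0.3 0.5728050041745741 t 30.975 tq [-0.03 -0.15  0.02]
[[ 0.001 -0.223  0.975]
 [-0.     0.975  0.223]
 [-1.    -0.001  0.001]]
```

View pics/scene6.png

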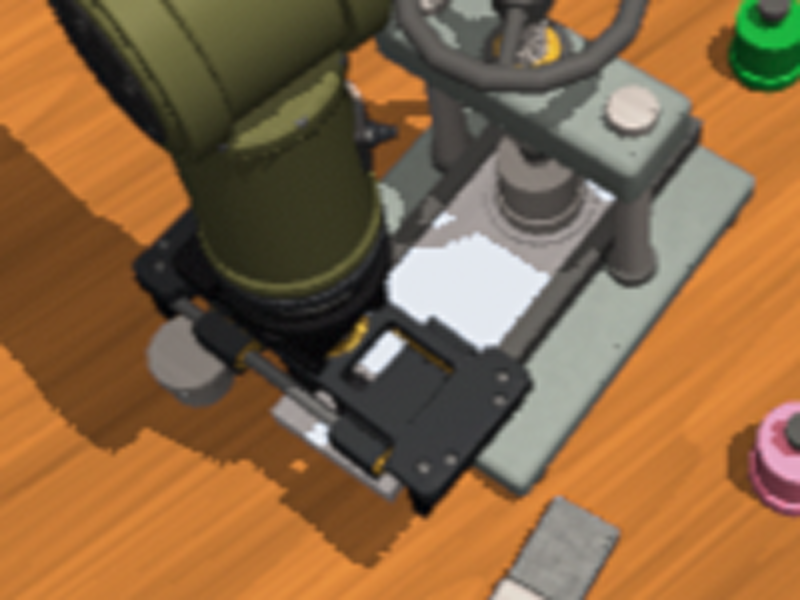

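View pics/wrist6.png

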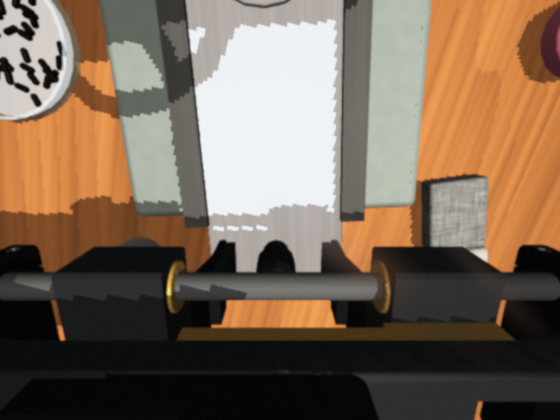

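Emit:
{"method": "jog_arm", "body": {"targets": [[0, 0, 0, 0, 0, 0, 3.5], [0, 0, 0, 0, 0, 0, 2], [0, 0, 0, 0, 0, 0, 1.5], [0, 0, 0, 0, 0, 0, 1.5], [0, 0, 0, 0, 0, 0, 1.5]], "squeeze": 15}}

```text
time: 31.7
position: [0.614, -0.1142, 0.0682]
tool_rot: [-0.177, 1.565, 0.177]
ft_force: [-3.2, -0.4, 2.6]
grip_width: 0.235
```

Emit:
{"method": "jog_arm", "body": {"targets": [[0, 0, 0, 0, -0.2, 0.01, 1.5], [0, 0, 0, 0, -0.4, 0.02, 1.5], [0, 0, 0, 0, -0.5, 0.02, 1.5], [0, 0, 0, 0, -0.5, 0.02, 1.5]]}}

```text
time: 32.2
position: [0.6179, -0.1286, 0.0682]
tool_rot: [-0.176, 1.566, 0.179]
ft_force: [-5.2, 2.1, 5.1]
grip_width: 0.226
```

Emit:
{"method": "jog_arm", "body": {"targets": [[0, 0, 0, -0.05, -0.6, -0.1, 1.5], [0, 0, 0, -0.05, -0.6, -0.02, 1.5], [0, 0, 0, 0, -0.7, 0.03, 1.5], [0, 0, 0, 0, -0.7, 0.03, 1.5], [0, 0, 0, 0, -0.7, 0.03, 1.5]]}}

```text
time: 32.83
position: [0.6266, -0.161, 0.0684]
tool_rot: [-0.176, 1.563, 0.179]
ft_force: [3.1, 4.5, -5.9]
grip_width: 0.231
```

Emit:
{"method": "jog_arm", "body": {"targets": [[0, 0, 0, 0.04, -0.7, 0.1, 1.5], [0, 0, 0, 0, -0.7, 0.04, 1.5], [0, 0, 0, 0, -0.7, 0.04, 1.5], [0, 0, 0, 0, -0.7, 0.03, 1.5], [0, 0, 0, 0, -0.5, 0.03, 1.5]]}}

```text
time: 33.45
position: [0.6356, -0.194, 0.0684]
tool_rot: [-0.177, 1.564, 0.177]
ft_force: [0.9, 3.6, -7.6]
grip_width: 0.231
```

Emit:
{"method": "jog_arm", "body": {"targets": [[0, 0, 0, 0.05, -0.5, 0.02, 1.5], [0, 0, 0, 0.05, -0.5, 0.02, 1.5], [0, 0, 0, 0, -0.5, 0.02, 1.5], [0, 0, 0, 0, -0.3, 0.01, 1.5], [0, 0, 0, 0, 0, 0, 1.5]]}}

```text
time: 34.08
position: [0.6405, -0.2121, 0.0683]
tool_rot: [-0.178, 1.563, 0.175]
ft_force: [-0.5, 1.1, -0.7]
grip_width: 0.233
```

Emit:
{"method": "jog_arm", "body": {"targets": [[0, 0, 0, 0, -0.3, 0.01, 1.5], [0, 0, 0, 0, -0.2, 0.01, 1.5], [0, 0, 0, 0, 0, 0, 1.5]]}}

```text
time: 34.45
position: [0.6417, -0.2164, 0.0683]
tool_rot: [-0.177, 1.564, 0.176]
ft_force: [-2.7, 1.6, 2.6]
grip_width: 0.231
```

Emit:
{"method": "jog_arm", "body": {"targets": [[0, 0, 0, 0, -0.2, 0.01, 1.5], [0, 0, 0, 0, -0.1, 0, 1.5], [0, 0, 0, 0, 0, 0, 1.5]]}}

```text
time: 34.83
position: [0.6425, -0.2191, 0.0682]
tool_rot: [-0.177, 1.564, 0.176]
ft_force: [-4.8, 2.1, 4.7]
grip_width: 0.23
```

Emit:
{"method": "jog_arm", "body": {"targets": [[0, 0, 0, 0, -0.15, -0.1, 1.5], [0, 0, 0, 0, -0.1, 0, 1.5], [0, 0, 0, 0, 0, 0, 1.5]]}}

```text
time: 35.2
position: [0.6428, -0.2205, 0.0682]
tool_rot: [-0.177, 1.562, 0.178]
ft_force: [-1.6, 4.1, 5.0]
grip_width: 0.233
```

Emit:
{"method": "jog_arm", "body": {"targets": [[0, 0, 0, 0, -0.15, 0, 1.5], [0, 0, 0, 0, 0, 0, 1.5]]}}

```text
time: 35.45
position: [0.6428, -0.2206, 0.0682]
tool_rot: [-0.176, 1.563, 0.18]
ft_force: [-3.4, 5.6, 6.9]
grip_width: 0.233
```

Emit:
{"method": "jog_arm", "body": {"targets": [[0, 0, 0, 0, -0.1, 0, 1.5], [0, 0, 0, 0, 0, 0, 1.5], [0, 0, 0, -0.05, 0.1, -0.05, 1.5], [0, 0, 0, -0.05, 0.1, -0.05, 1.5], [0, 0, 0, 0, 0, 0, 1.5]]}}

```text
time: 36.08
position: [0.6427, -0.2206, 0.0683]
tool_rot: [-0.177, 1.56, 0.178]
ft_force: [3.5, 5.0, -1.9]
grip_width: 0.235
```

Emit:
{"method": "jog_arm", "body": {"targets": [[0, 0, 0, 0, 0, 0, 2.6], [0, 0, 0, 0, 0, 0, 3.6], [0, 0, 0, 0, 0, 0, 4.8], [0, 0, 0, -0.6, 0, 0, 5], [0, 0, 0, -2, 0, 0, 5], [0, 0, 0, -4, 0, 0, 5], [0, 0, 0, -5, 0, 0, 5], [0, 0, 0, -5, -3, 0, 5], [0, 0, 0, -5, -4, 0, 5]]}}

```text
time: 37.2
position: [0.6572, -0.2884, 0.2883]
tool_rot: [-0.18, 1.56, 0.178]
ft_force: [1.1, -0.4, 0.3]
grip_width: 0.572
```

Emit:
{"method": "jog_arm", "body": {"targets": [[0, 0, 0, 0, -5, -4, 5], [0, 0, 0, 0, -5, -4, 5], [0, 0, 0, 0, -5, -4, 5], [0, 0, 0, 0, 0, 0, 5], [0, 0, 0, 0, 0, 0, 5]]}}

```text
time: 37.83
position: [0.5753, -0.4579, 0.2851]
tool_rot: [-0.177, 1.562, 0.176]
ft_force: [0.2, 1.2, 0.6]
grip_width: 0.571
```

Run:
```python
from h import *
rep()
for n in("scene","top"):
    im,d=get_image(n);cv2.imwrite(f"pics/{n}7.png",im[:,:,::-1]);ci=camera_info(n);P=cloud(d,ci);im=im.astype(int)
    m=(np.hypot(P[...,0]-.643,P[...,1]+.221)<.035)&(im.sum(-1)<120)&(P[...,2]>.077)&(P[...,2]<.092)&(d>0);print(n,m.sum(),P[m].mean(0))
    m=(np.hypot(P[...,0]-.573,P[...,1]-.04)<.08)&(P[...,2]>.236)&(P[...,2]<.262)&(d>0);Q=P[m];r=np.hypot(Q[:,0]-.573,Q[:,1]-.04);Q=Q[(r>.04)];print(" rim z",len(Q),np.percentile(Q[:,2],[10,50,90]))
    a=cv2.imread(f"pics/{n}0.png",0);b=cv2.imread(f"pics/{n}7.png",0)
    for nm,(x,y,w,h) in (dict(base=(275,225,35,40),brush=(225,305,50,75),diefoot=(155,255,28,28),dish=(172,193,40,38)) if n=="scene" else dict(basefrontR=(325,150,30,30),baseback=(222,180,25,80),brush=(312,110,80,38),diefoot=(358,224,30,28),dish=(286,268,48,44))).items():
        t=a[y:y+h,x:x+w];s=b[y-8:y+h+8,x-8:x+w+8];r=cv2.matchTemplate(cv2.resize(s,None,fx=8,fy=8,interpolation=2),cv2.resize(t,None,fx=8,fy=8,interpolation=2),cv2.TM_CCOEFF_NORMED);_,mx,_,l=cv2.minMaxLoc(r);print("  ",nm,l[0]/8-8,l[1]/8-8,round(mx,3))
```

```text
p [ 0.5753 -0.4579  0.2851] F [0.2 1.2 0.6] r 0.4986 ang 270.3 resist -0.2 radial -1.2 0.5713942324884196 t 37.825 tq [ 0.04 -0.15  0.  ]
scene 68 [ 0.64588324 -0.22054652  0.08168752]
 rim z 1177 [0.24563891 0.24976815 0.25182336]
   base 0.0 0.0 1.0
   brush 0.0 0.0 0.999
   diefoot 0.0 0.0 1.0
   dish 0.0 0.0 0.982
top 68 [ 0.64139929 -0.21726418  0.0825137 ]
 rim z 1829 [0.24831559 0.25107335 0.25301588]
   basefrontR 0.0 0.0 0.998
   baseback 0.0 -0.375 0.666
   brush 0.0 0.0 0.997
   diefoot 0.0 0.0 0.999
   dish 0.0 0.0 0.998
```

View pics/scene7.png

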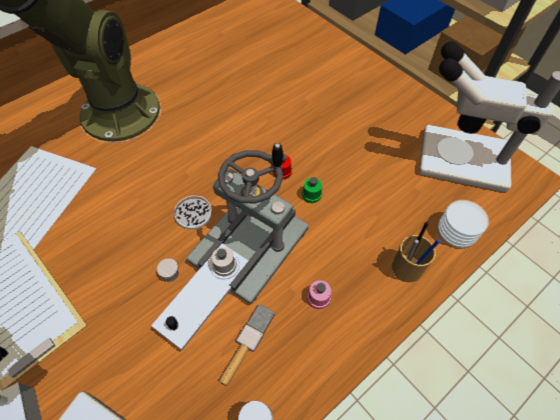

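View pics/top7.png

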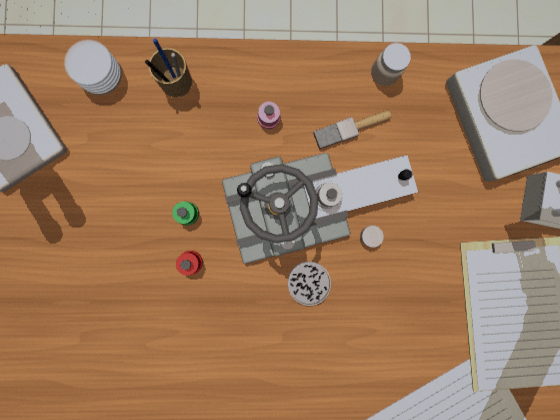

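The slide is out with the die upright in its seat (top view (331,195)), and the dish, brush and die foot haven't moved. The arm is clear, so I'm handing in.

```bash
python3 -c "
from bench import *
print(close_job())"
```

```text
the job is handed in; nothing more can be done
None
```

I wound the press up to its top stop, drew the slide with the die out to its stop, and let go. The job was handed in at about 38 s with the arm well clear of everything.

**Wheel:** I turned it about 1.85 turns by the handle.
- **Feel of the stop:** The handle force rose gradually from about 7 N running to 13 N while the rise levelled off, so the stop felt softer than "firm" suggests. I stopped there.
- **Height:** The cameras show the rim 29.1 mm higher, unchanged after I released it. The handle angle alone would give about 29.5 mm. I put the difference down to give in the screw and arm once it was against the stop, but I couldn't see the stop to confirm that.

**Slide:** The arm measured 110 mm of travel. The knob then stopped moving while the pull rose to about 6 N. The cameras read 109.3 mm of knob travel, which agrees within their calibration.

**Everything else:** Compared with the first pictures, the press base, brush, spare die foot and dish show no shift. One image match, on the back of the base, was poor (0.67 score, 0.4 px). The wheel, its handle and shadows had changed in that patch, so I didn't count it. The die stands upright in its seat, and none of the look-alikes was touched.

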